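Wax change-over with a tipping skip and a spring magazine

TASK

Change over the wax on the shelf: gather all the left-over rectangular wax bars into the tipping skip, then push it over past its detent so that they dump into the tub below, and ease it back fully upright by its handle without letting it slam. Load all the round wax pucks flat into the four-rod spring magazine, pressing each down against the follower until both catches snap over it. Leave the cup, the brush and the ski tool where they are.

Things in the scene. Friction and masses are not known exactly. Their poses are not given: they have to be found in the camera images.
- tipper: Fixed stand of the tipping skip. Origin on the shelf under the skip's pivot; x points the way the skip dumps (away from the robot), z up. Pivot axis along y, 160 mm above the shelf, between two side plates (x -20 to 20, y +-78 to +-86, 182 mm tall); a rest bar at x -70 carries the pan
- tub (a point): Centre of the inner floor of the grey open tub in the stand's foot, axes as tipper, 80 mm ahead of its origin and 4 mm above the shelf. Tub 240 (x) x 150 (y) x 55 mm high, wall 4 mm, fixed; bars belong inside it
- skip_pan (a point): Point on the skip's pivot axis, turning with the skip: x towards the spout, z up while upright. Steel pan of 4 mm sheet, 0.6 kg: flat floor (x -82 to 20, z -20), ramp rising to the open spout lip at x 90, z 35, rear wall at x -84, side walls at y +-63 (inner width 122 mm), rims at z 60
- skip_handle (a point): Middle of the skip's round handle bar, 12 mm diameter, 134 mm long along the pivot axis (y), behind and above the pan at x -120, z 85 in the skip_pan frame (147 mm from the pivot): 245 mm above the shelf when upright, about 263 mm when dumped. Free from above in both positions
- skip (a joint): Tip angle, rad: 0 upright, 1.75 dumped (stop). A sprung detent resists to about 0.25 (some 10 N at the handle), then only weight does, to about 0.9; beyond that it falls over by itself and stays. Coming back it sinks from 0.9 to the detent at 0.5, needs a push past it, and from 0.25 snaps to 0: hold it back there. Over 1.5 rad/s towards 0 below 0.4 is a slam
- magazine: Fixed four-rod spring magazine. Origin on the shelf under its centre, z up. Foot 120 x 96 x 12 mm. Four upright 12 mm rods with round tops, centred at x +-26.5, y +-26.5, 118 mm tall, guide a puck with 1.5 mm play all round. The y sides are open, 41 mm between the rods: fingers fit there. Sprung catches on the x sides
- mag_catch (a point): On the magazine's axis, 90 mm above the shelf, level with the flat undersides of the two catch noses. These reach in to x +-25.5 with steep (30 degrees off upright) faces above; posts behind at x +-46 to +-58, 112 mm tall. A puck let go between the rods rests on them, underside 100 mm up; pushed down in the middle (some 4 to 10 N) they give way and snap over it once its top is below 90 mm
- follower (a joint): Travel in m of the magazine's spring follower, a 54 mm disc: 0 up (its top 88 mm above the shelf, empty), 0.068 bottomed; spring 4 N at 0, about 9 N at 0.06. Each caught puck takes 20 mm: n pucks read about 0.020 n - 0.002
- bar0: Left-over wax bar, off-white rectangular block 70 (x) x 38 (y) x 25 mm (z), 60 g; origin at the centre of its underside. May be absent (None)
- bar1: Left-over wax bar, off-white rectangular block 70 (x) x 38 (y) x 25 mm (z), 60 g; origin at the centre of its underside. May be absent (None)
- bar2: Left-over wax bar, off-white rectangular block 70 (x) x 38 (y) x 25 mm (z), 60 g; origin at the centre of its underside. May be absent (None)
- bar3: Left-over wax bar, off-white rectangular block 70 (x) x 38 (y) x 25 mm (z), 60 g; origin at the centre of its underside. May be absent (None)
- puck0: New wax puck, off-white disc 60 mm diameter, 20 mm thick, 55 g; origin at the centre of its underside; either face may be up. May be absent (None)
- puck1: New wax puck, off-white disc 60 mm diameter, 20 mm thick, 55 g; origin at the centre of its underside; either face may be up. May be absent (None)
- puck2: New wax puck, off-white disc 60 mm diameter, 20 mm thick, 55 g; origin at the centre of its underside; either face may be up. May be absent (None)
- cup: stainless cup, 72 mm across, 85 mm tall; bystander, origin at the centre of its underside
- brush: wooden shoe brush, 50 x 170 x 44 mm, long axis along its y; bystander, origin at the centre of its underside
- ski_tool: folding aluminium ski tool with two bits swung out, about 70 x 170 x 18 mm, long axis along y; bystander, origin at the centre of its underside

How it is judged:
By the outcome, as a careful person would: the job done as asked, in the order asked, and still so for the second after the job is handed in, with the robot touching nothing.
Of bar0, bar1, bar2, bar3 only 2 to 4 are there at a start; the rules pass over those that are not, and their reading is None.
Of puck0, puck1, puck2 only 2 to 3 are there at a start; the rules pass over those that are not, and their reading is None.
At some moment in a run one of bar0, bar1, bar2, bar3, puck0, puck1, puck2 may be knocked a few centimetres aside while the robot is not near it.
It also fails if it takes over 210 s, if anything falls off the work surface, if the arm or the gripper's body presses on something with over 40 N, if the wrist force passes 120 N, or if a joint passes its speed limit or range.

ROBOT

A 6-joint arm with a two-finger parallel gripper is mounted at the origin on the work surface. World frame = base frame: x ahead of the robot, y to its left, z up, the work surface at z = 0. Lengths are in mm, angles in rad, forces in N, time in s.
With the tool pointing down it reaches from about 300 to 875 mm from the base axis. Payload 6.4 kg.
Tool frame: the origin (TCP) lies midway between the tips of the shut fingers; the grasp point (between the pads) lies 19 mm behind it; z points along the fingers, y is the line along which they close (so a half turn about z gives the same grasp; the last joint's range is limited). The gripper opens to 88 mm and grips with 3 to 60 N. Pads are 18 mm wide; open, the fingers measure 123 mm over their backs; the gripper's body (75 mm by 187 mm) begins 45 mm behind the grasp point.
Start: joints at [1.04, 0.181, 1.607, -0, 1.354, -0.206], TCP at [183.482, 544.955, 238.714] pointing down, gripper open.
Joint ranges: [-2.99, 2.99], [-0.89, 2.07], [0.3, 2.58], [-1.14, 4.28], [0, 2.63], [-3.12, 3.12]. Speed limits (rad/s): [2.57, 2.57, 3.01, 3.14, 3.14, 3.14].

INTERFACE

Orientations are given as a unit quaternion [w, x, y, z].
In Python, from plant import ctrl gives the robot as it stands.
- The arm moves only by the tool drive_tool, never from a script. Its argument "increments" is a list of rows, each a list of 3 entries, a list of its own where there are three numbers: the shift along the tool's x, y, z in mm, then the turn about the tool's z in degrees, then the closure, from -1 (fully open) to 1 (shut). A call has 1 to 10 rows; each row shifts and turns the commanded pose from where the row before left it, along the tool's axes as they then stand; what a row does not reach is not made up. A row lasts 1/10 s, in which the tool goes at most 50 mm and 8.59 degrees, less where a joint would pass 70% of its speed; a pose out of reach is approached as far as the arm can. A call with a gripper value outside its range is refused whole. The fingers move at their own pace and stop on an object; the grip force is fixed at half the most. Time passes only in rows, so rows that do not move let the fingers close. It gives the time, the measured TCP pose, the force and the opening at its end, in the units of the state.
- ctrl.sense(): the state, without advancing time (a new reading comes with each control period).
- ctrl.snapshot(name): name is "side" or "top"; returns the picture (480x640x3 uint8, blue, green, red); there is no depth.
- ctrl.camera_info(name): a dict with "camera_matrix" (3x3 intrinsics, pixels), "k1" (the pictures are not rectified: a ray, as slopes to the right and down, at radius r is drawn at 1 + k1 r^2 times it, then the intrinsics apply), "extrinsics" (4x4, takes a point from world to camera coordinates). Camera axes: x right, y up, looking along -z (the intrinsics and any distortion apply to the point x, -y, -z); pixel columns grow to the right and rows downward; lengths in mm; the calibration is good to about 2 mm. A picture is of the moment at which its call begins. camera_info takes no time and is no camera call.
- ctrl.close_job(): hands the job in, once; it reports no verdict.
The state is a dict: "time_s": time; "joint_pos": joint angles; "dq": joint speeds; "joint_efforts": joint torques, N m; "eef_pos": TCP position; "orientation": TCP orientation; "contact_force": force on the tool from outside, world axes, zero at the start; "torque": the same for the moment, N m; "opening": opening from 0.0 (shut) to 1.0 (fully open).
Only numpy, scipy, OpenCV 4.12 (cv2) and the standard library are available. Lean on these libraries where they do the work, as an engineer would, in place of code of your own. Each camera call takes 0.05 s, during which the arm holds its last target. There are 200 camera calls.

## Working session

There is one attempt and no reset: what is moved stays moved. The work goes in short steps, Python scripts to look and compute and a tool call to move; the robot and the scene stay as the last step left them, time stands still between calls to the robot, and variables do not carry over. Pictures are saved under pics/ and viewed, on a budget of 14 in all, crops included, one or two more only if the job needs it, and the job is handed in when it is done.

Besides the shell and the picture viewer there is one more tool, called after "Emit:" as name(argument=value, ...), one argument or row to a line, values as JSON. drive_tool: Moves the arm, as the interface text tells. Its arguments: {"type":"object","properties":{"increments":{"type":"array"}},"required":["increments"]}

```bash
mkdir -p pics; ls; python3 - <<'E'
from plant import ctrl
import cv2,numpy as np
np.set_printoptions(suppress=True,precision=3)
for n in("top","side"):
    cv2.imwrite(f"pics/{n}0.png",ctrl.snapshot(n)); print(n,ctrl.camera_info(n))
s=ctrl.sense(); print(s)
E
```

```text
pics
top {'camera_matrix': array([[470.136,   0.   , 325.287],
       [  0.   , 470.136, 240.855],
       [  0.   ,   0.   ,   1.   ]]), 'k1': -0.08522847721279368, 'extrinsics': array([[    0.003,    -1.   ,     0.025,     7.362],
       [    0.99 ,     0.007,     0.144,  -628.635],
       [   -0.144,     0.024,     0.989, -1247.861],
       [    0.   ,     0.   ,     0.   ,     1.   ]])}
side {'camera_matrix': array([[499.74 ,   0.   , 320.293],
       [  0.   , 499.74 , 250.35 ],
       [  0.   ,   0.   ,   1.   ]]), 'k1': -0.10876649963521527, 'extrinsics': array([[    0.978,    -0.207,     0.017,  -567.348],
       [    0.093,     0.507,     0.857,  -223.477],
       [   -0.186,    -0.837,     0.515, -1029.601],
       [    0.   ,     0.   ,     0.   ,     1.   ]])}
{'time_s': 0.1, 'joint_pos': array([ 1.04 ,  0.181,  1.608, -0.   ,  1.354, -0.206]), 'dq': array([ 0.001, -0.001, -0.004, -0.   , -0.   ,  0.001]), 'joint_efforts': array([ -0.   , -43.482, -34.27 ,   0.07 ,   0.034,  -0.   ]), 'eef_pos': array([183.259, 544.539, 237.928]), 'orientation': array([-0.   ,  0.162,  0.987, -0.001]), 'contact_force': array([ 1.221,  0.003, -0.354]), 'torque': array([-0.017,  0.034,  0.022]), 'opening': 0.9992249626139599}
```

View pics/top0.png

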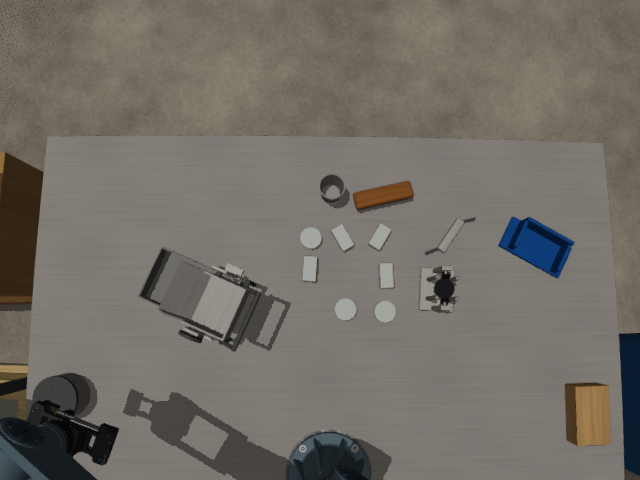

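View pics/side0.png

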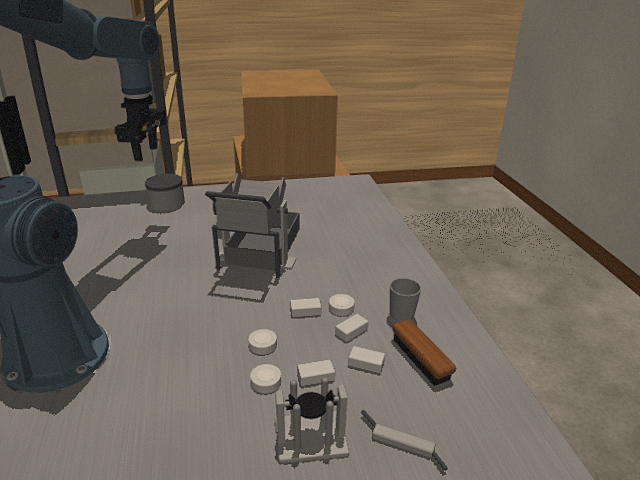

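The top view shows four bars at px (343,238), (380,237), (310,269) and (387,275), and three pucks at (311,238), (345,309) and (385,311). The magazine is near (441,289) and the tipper near (205,297), with its spout toward the upper left. The cup, brush and ski tool lie beyond them. The side view agrees.

```bash
cat > h.py <<'E'
import cv2,numpy as np
from plant import ctrl
np.set_printoptions(suppress=True,precision=1)
def ray(n,px):
    c=ctrl.camera_info(n);K=c["camera_matrix"];E=c["extrinsics"];R=E[:3,:3];t=E[:3,3]
    p=cv2.undistortPoints(np.float64(px).reshape(-1,1,2),K,np.array([c["k1"],0,0,0,0]))[:,0]
    # same radial model as cv2 (k1 only)
    d=np.c_[p[:,0],-p[:,1],-np.ones(len(p))]@R
    return -R.T@t,d
def onz(n,px,z):
    C,d=ray(n,px);return C+d*((z-C[2])/d[:,2])[:,None]
def proj(n,P):
    c=ctrl.camera_info(n);E=c["extrinsics"];P=np.float64(P).reshape(-1,3)
    q=P@E[:3,:3].T+E[:3,3];q=q*[1,-1,-1]
    return cv2.projectPoints(q,np.zeros(3),np.zeros(3),c["camera_matrix"],np.array([c["k1"],0,0,0,0]))[0][:,0]
def blobs(im,roi=(285,210,415,335),th=185):
    x0,y0,x1,y1=roi;m=np.zeros(im.shape[:2],np.uint8)
    m[y0:y1,x0:x1]=(im[y0:y1,x0:x1].min(2)>th)*255
    out=[]
    for c in cv2.findContours(m,cv2.RETR_EXTERNAL,cv2.CHAIN_APPROX_NONE)[0]:
        if cv2.contourArea(c)<100: continue
        w=onz("top",c[:,0].astype(float),22)[:,:2].astype(np.float32)
        r=cv2.minAreaRect(w);(cx,cy),(a,b),an=r
        if a<b:a,b,an=b,a,an+90
        k="bar" if a/b>1.3 else "puck"
        out.append((k,cx,cy,a,b,(an+90)%180-90))
    return out
E
python3 - <<'E'
from h import *
im=cv2.imread("pics/top0.png")
print(im[245:275:10,340],im[269,310],im[300,360])
for th in(170,195):
    for b in blobs(im,th=th):print(b[0],np.array(b[1:]))
a=cv2.resize(im[235:360,130:295],None,fx=4.8,fy=4.8,interpolation=cv2.INTER_CUBIC)[:600,:792]
cv2.imwrite("pics/tip.png",a)
s=cv2.imread("pics/side0.png")
b=cv2.resize(s[365:470,265:355],None,fx=4.4,fy=4.4,interpolation=cv2.INTER_CUBIC)
c=cv2.resize(im[260:320,412:467],None,fx=7.2,fy=7.2,interpolation=cv2.INTER_CUBIC)
o=np.zeros((480,800,3),np.uint8);o[:b.shape[0],:b.shape[1]]=b;o[:c.shape[0],400:400+c.shape[1]]=c
cv2.imwrite("pics/mag.png",o)
E
```

```text
[[151 157 158]
 [114 119 124]
 [116 122 127]] [163 166 162] [115 121 125]
```

View pics/tip.png

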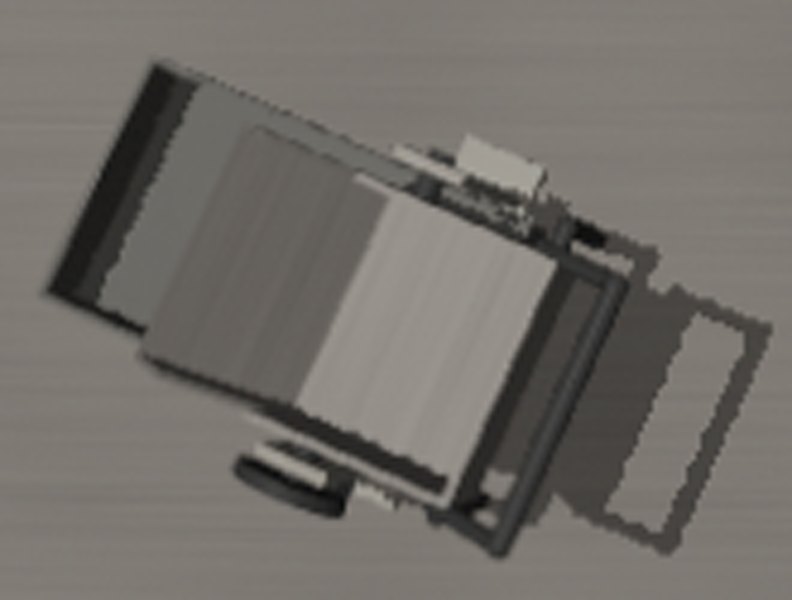

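View pics/mag.png

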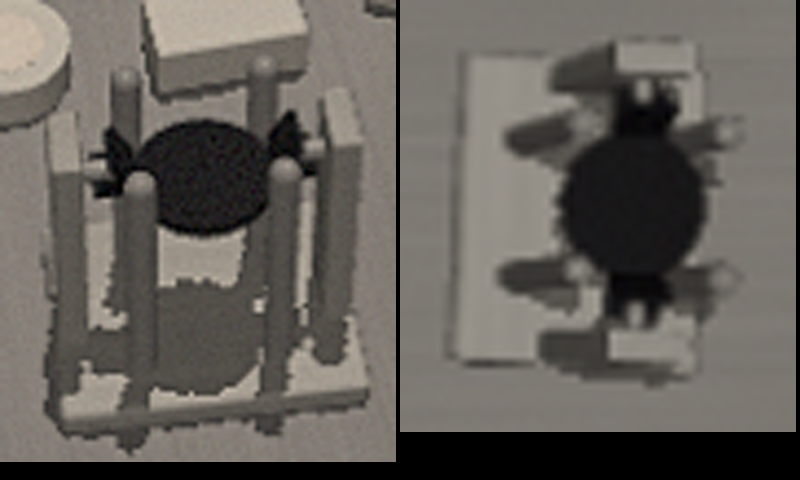

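The tipper crop shows the handle bar from (615,280) to (500,550) and the lip from (155,65) to (48,292). In the magazine crop, the follower is at (633,207), the rod tops at (585,120), (730,130), (580,268) and (725,278), and the catch posts at (655,55) and (655,345). So the catch axis runs along world x.

```bash
python3 - <<'E'
from h import *
im=cv2.imread("pics/top0.png")
for th in(140,):
    for b in blobs(im,th=th):print(b[0],np.array(b[1:]))
t=lambda L:np.float64(L)/4.8+[130,235]
m=lambda L:(np.float64(L)-[400,0])/7.2+[412,260]
H=onz("top",t([(615,280),(500,550)]),245);Lp=onz("top",t([(155,65),(48,292)]),195)
print("H",H,np.linalg.norm(H[0]-H[1]),"L",Lp,np.linalg.norm(Lp[0]-Lp[1]))
ax=(Lp.mean(0)-H.mean(0))[:2];L=np.linalg.norm(ax);print("len (210)",L,"yaw",np.degrees(np.arctan2(ax[1],ax[0])), np.degrees(np.arctan2(*(H[0]-H[1])[[1,0]]))+90)
print("pivot",H.mean(0)[:2]+ax/L*120,Lp.mean(0)[:2]-ax/L*90)
print("fol",onz("top",m([(633,207)]),88))
r=onz("top",m([(585,120),(730,130),(580,268),(725,278)]),117);print("rods",r,r.mean(0))
p=onz("top",m([(655,55),(655,345)]),112);print("posts",p,p.mean(0))
d=p[0]-p[1];print(np.degrees(np.arctan2(d[1],d[0])), [np.degrees(np.arctan2(*(r[i]-r[j])[[1,0]])) for i,j in((0,2),(1,3),(0,1),(2,3))])
for n,q,z in(("cup",(332,186),60),("brush",(383,195),44),("ski",(451,236),10)):print(n,onz("top",[q],z))
E
```

```text
puck [ 437.6 -154.3   54.9   52.8   -0.5]
puck [444.3 -45.1  57.4  55.2   0. ]
bar [ 537.1 -159.7   66.9   33.8    0.2]
bar [555.4  54.2  66.7  34.5  -3.5]
puck [642.7  52.7  56.7  56.1   0.4]
bar [644.1 -37.6  67.2  34.7  29.6]
bar [ 647.1 -143.1   66.1   34.2  -31.2]
H [[477.5 168.2 245. ]
 [350.7 219.8 245. ]] 136.88703432903543 L [[585.3 409.8 195. ]
 [470.5 458.5 195. ]] 124.72663786108555
len (210) 265.78231523459726 yaw 64.62982344250479 67.86219895118913
pivot [465.5 302.4] [489.4 352.8]
fol [[ 496.  -305.1   88. ]]
rods [[ 526.1 -280.3  117. ]
 [ 522.5 -333.5  117. ]
 [ 472.9 -277.   117. ]
 [ 469.3 -329.9  117. ]] [ 497.7 -305.2  117. ]
posts [[ 550.1 -308.2  112. ]
 [ 445.4 -305.   112. ]] [ 497.8 -306.6  112. ]
-1.7354304018464282 [np.float64(-3.5473645983360496), np.float64(-3.8671803088702648), np.float64(86.18241565057838), np.float64(86.0296102882034)]
cup [[780.2  -7.4  60. ]]
brush [[ 760.  -151.4   44. ]]
ski [[ 650.2 -351.1   10. ]]
```

The "lip" I measured comes out too far ahead, 265 against 210 mm. It must be the tub's front wall. The real lip is at (250,125)-(145,355).

```bash
python3 - <<'E'
from h import *
t=lambda L:np.float64(L)/4.8+[130,235]
H=onz("top",t([(615,280),(500,550)]),245);Lp=onz("top",t([(250,125),(145,355)]),195);T=onz("top",t([(155,65),(48,292)]),59)
ax=(Lp.mean(0)-H.mean(0))[:2];L=np.linalg.norm(ax);u=ax/L
print("len210",L,"lipw",np.linalg.norm(Lp[0]-Lp[1]),"tubw158",np.linalg.norm(T[0]-T[1]),"H",H.mean(0))
print("yaw",np.degrees(np.arctan2(u[1],u[0])),[np.degrees(np.arctan2(*(q[0]-q[1])[[1,0]]))+90 for q in(H,Lp,T)])
pv=H.mean(0)[:2]+u*120;print("pivot",pv,Lp.mean(0)[:2]-u*90,T.mean(0)[:2]-u*202)
# side cross-check: handle
print(proj("side",[[*H.mean(0)[:2],245]]),proj("side",H))
print(ctrl.camera_info("top")["extrinsics"])
E
```

```text
len210 207.41283245854567 lipw 124.96872405162861 tubw158 139.74068329918282 H [414.1 194.  245. ]
yaw 66.25903328125115 [np.float64(67.86219895118913), np.float64(67.42521655689865), np.float64(67.01729636248413)]
pivot [462.4 303.8] [461.3 301.5] [456.9 296.5]
[[233.9 196.7]] [[262.6 199.3]
 [205.9 194.2]]
[[    0.     -1.      0.      7.4]
 [    1.      0.      0.1  -628.6]
 [   -0.1     0.      1.  -1247.9]
 [    0.      0.      0.      1. ]]
```

```bash
cat > plan.py <<'E'
"""plan.py: rows for a list of waypoints x,y,z,yaw(tool x, deg),closure[,step mm] from the measured pose, whole mm/deg"""
import sys,json
from h import *
from scipy.spatial.transform import Rotation as Ro
def pose():
    s=ctrl.sense();w,x,y,z=s["orientation"];X=Ro.from_quat([x,y,z,w]).as_matrix()[:,0]
    return s["eef_pos"].copy(),np.degrees(np.arctan2(X[1],X[0])),s
def plan(W,start=None):
    p,a=(start if start else pose()[:2]);p=np.array(p,float);out=[]
    for w in W:
        t=np.array(w[:3],float);c=w[4];st=w[5] if len(w)>5 else 45
        da=(w[3]-a+180)%360-180
        n=max(1,int(np.ceil(max(np.linalg.norm(t-p)/st,abs(da)/8))));a1=a+da;p0=p.copy();a0=a
        for k in range(1,n+1):
            d=p0+(t-p0)*k/n-p;r=np.radians(a)
            v=np.round([d[0]*np.cos(r)+d[1]*np.sin(r),d[0]*np.sin(r)-d[1]*np.cos(r),-d[2]])
            g=round(a-(a0+da*k/n))
            p=p+[v[0]*np.cos(r)+v[1]*np.sin(r),v[0]*np.sin(r)-v[1]*np.cos(r),-v[2]];a-=g
            out.append([[int(q) for q in v],int(g),c])
        out.append("--")
    return out,p,a
def show(W,start=None):
    o,p,a=plan(W,start);print("".join("\n" if r=="--" else json.dumps(r).replace(" ","")+"," for r in o),"end",p,round(a,1));return p,a
E
python3 - <<'E'
from plan import *
print(pose()[:2])
show([(183,545,330,161,-.25),(555,54,330,176.5,-.25),(555,54,60,176.5,-.25),(555,54,3,176.5,-.25,20)])
E
```

```text
(array([183.3, 544.5, 237.9]), np.float64(161.38944778028102))
[[0,0,-31],0,-0.25],[[0,0,-30],0,-0.25],[[0,0,-31],0,-0.25],
[[-36,-25,0],-1,-0.25],[[-36,-25,0],-1,-0.25],[[-36,-26,0],-1,-0.25],[[-35,-27,0],-1,-0.25],[[-34,-27,0],-1,-0.25],[[-34,-28,0],-1,-0.25],[[-34,-28,0],-2,-0.25],[[-32,-30,0],-1,-0.25],[[-32,-30,0],-1,-0.25],[[-32,-30,0],-1,-0.25],[[-31,-32,0],-1,-0.25],[[-30,-31,0],-1,-0.25],[[-30,-33,0],-1,-0.25],[[-29,-32,0],-1,-0.25],
[[0,0,45],0,-0.25],[[0,0,45],0,-0.25],[[0,0,45],0,-0.25],[[0,0,45],0,-0.25],[[0,0,45],0,-0.25],[[0,0,45],0,-0.25],
[[0,0,19],0,-0.25],[[0,0,19],0,-0.25],[[0,0,19],0,-0.25],
 end [554.6  54.5   2.9] 176.4
```

Emit:
drive_tool(
  increments=[
    [[0,0,-31],0,-0.25],
    [[0,0,-30],0,-0.25],
    [[0,0,-31],0,-0.25],
    [[-36,-25,0],-1,-0.25],
    [[-36,-25,0],-1,-0.25],
    [[-36,-26,0],-1,-0.25],
    [[-35,-27,0],-1,-0.25],
    [[-34,-27,0],-1,-0.25],
    [[-34,-28,0],-1,-0.25],
    [[-34,-28,0],-2,-0.25],
  ],
)

```text
time_s: 1.1
eef_pos: [370.0, 298.2, 330.5]
orientation: [-0.0, 0.092, 0.996, -0.0]
contact_force: [0.5, 0.8, -0.5]
opening: 0.627
```

Emit:
drive_tool(
  increments=[
    [[-32,-30,0],-1,-0.25],
    [[-32,-30,0],-1,-0.25],
    [[-32,-30,0],-1,-0.25],
    [[-31,-32,0],-1,-0.25],
    [[-30,-31,0],-1,-0.25],
    [[-30,-33,0],-1,-0.25],
    [[-29,-32,0],-1,-0.25],
    [[0,0,0],0,-0.25],
    [[0,0,0],0,-0.25],
  ],
)

```text
time_s: 2.0
eef_pos: [554.6, 54.3, 329.8]
orientation: [-0.001, 0.033, 0.999, 0.0]
contact_force: [0.1, -0.0, -0.7]
opening: 0.622
```

Emit:
drive_tool(
  increments=[
    [[0,0,45],0,-0.25],
    [[0,0,45],0,-0.25],
    [[0,0,45],0,-0.25],
    [[0,0,45],0,-0.25],
    [[0,0,45],0,-0.25],
    [[0,0,45],0,-0.25],
    [[0,0,19],0,-0.25],
    [[0,0,19],0,-0.25],
    [[0,0,19],0,-0.25],
    [[0,0,0],0,-0.25],
  ],
)

```text
time_s: 3.0
eef_pos: [552.8, 56.6, 2.1]
orientation: [-0.002, 0.031, 1.0, 0.0]
contact_force: [-0.3, -0.3, -1.0]
opening: 0.624
```

Emit:
drive_tool(
  increments=[
    [[0,0,0],0,0.5],
    [[0,0,0],0,0.5],
    [[0,0,0],0,0.5],
    [[0,0,0],0,0.5],
    [[0,0,0],0,0.5],
  ],
)

```text
time_s: 3.5
eef_pos: [555.3, 55.3, 4.9]
orientation: [0.001, 0.031, 1.0, 0.0]
contact_force: [-1.5, 2.2, 6.8]
opening: 0.43
```

```bash
cat > drop.py <<'E'
# usage drop.py skip_y z : from the grasp, lift and carry to the pan (skip x -30), tool x along skip x
import sys
from plan import *
def skip(x,y):
    u=np.array([np.cos(np.radians(67)),np.sin(np.radians(67))]);return np.array([462,302])+u*x+np.array([-u[1],u[0]])*y
if __name__=="__main__":
    p,a,s=pose();y,z=map(float,sys.argv[1:3]);q=skip(-30,y);print(p,a,s["opening"]*88,q,s["joint_pos"])
    show([(p[0],p[1],340,a,.5),(*q,340,-113,.5),(*q,z,-113,.5)])
E
python3 drop.py 20 170
```

```text
[555.3  55.3   4.9] 176.3919261703645 37.84012589004287 [431.9 282.2] [-0.1  0.5  1.8  0.   0.9 -1.6]
[[0,0,-42],0,0.5],[[0,0,-42],0,0.5],[[0,0,-42],0,0.5],[[0,0,-42],0,0.5],[[0,0,-41],0,0.5],[[0,0,-42],0,0.5],[[0,0,-42],0,0.5],[[0,0,-42],0,0.5],
[[15,24,0],-8,0.5],[[12,27,0],-8,0.5],[[8,27,0],-8,0.5],[[4,28,0],-7,0.5],[[1,29,0],-8,0.5],[[-4,29,0],-8,0.5],[[-7,27,0],-8,0.5],[[-11,27,0],-8,0.5],[[-15,24,0],-8,0.5],
[[0,0,42],0,0.5],[[0,0,43],0,0.5],[[0,0,42],0,0.5],[[0,0,43],0,0.5],
 end [432.2 282.  169.9] 247.4
```

Emit:
drive_tool(
  increments=[
    [[0,0,-30],0,0.5],
    [[0,0,-45],0,0.5],
    [[0,0,-45],0,0.5],
    [[0,0,-45],0,0.5],
    [[0,0,-45],0,0.5],
    [[0,0,-45],0,0.5],
    [[0,0,-40],0,0.5],
    [[0,0,-40],0,0.5],
  ],
)

```text
time_s: 4.3
eef_pos: [554.4, 54.8, 341.0]
orientation: [0.001, 0.032, 1.0, -0.0]
contact_force: [1.0, 0.1, -0.7]
opening: 0.427
```

Emit:
drive_tool(
  increments=[
    [[15,24,0],-8,0.5],
    [[12,27,0],-8,0.5],
    [[8,27,0],-8,0.5],
    [[4,28,0],-7,0.5],
    [[1,29,0],-8,0.5],
    [[-4,29,0],-8,0.5],
    [[-7,27,0],-8,0.5],
    [[-11,27,0],-8,0.5],
    [[-15,21,0],-8,0.5],
    [[0,0,0],0,0.5],
  ],
)

```text
time_s: 5.3
eef_pos: [432.8, 282.0, 339.0]
orientation: [0.0, -0.557, 0.83, 0.0]
contact_force: [0.2, -0.4, -0.2]
opening: 0.431
```

```bash
python3 - <<'E'
from plan import *
im=ctrl.snapshot("top");p,a,s=pose();print(p,a,s["opening"]*88)
for b in blobs(im,th=140):print(b[0],np.array(b[1:]))
cv2.imwrite("pics/t1.png",cv2.resize(np.hstack([im[200:360,130:290],ctrl.snapshot("side")[100:260,170:330]]),None,fx=2.5,fy=2.5))
E
```

```text
[433.6 280.8 338.9] -112.55601846727907 37.38541326694899
puck [ 436.2 -155.6   57.6   55.6   -0.5]
puck [444.3 -45.1  57.4  55.2   0. ]
bar [ 537.1 -159.7   67.4   33.7   -0.7]
puck [642.7  52.7  56.7  56.1   0.4]
bar [643.9 -37.6  67.7  35.4  29.7]
bar [ 647.3 -143.3   67.5   35.4  -30.7]
```

View pics/t1.png

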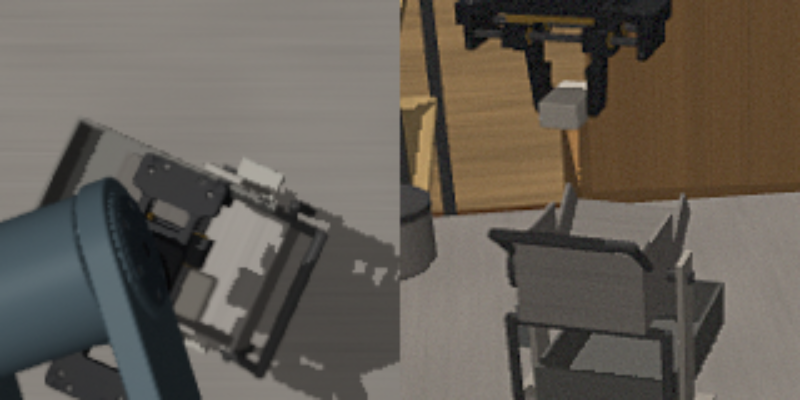

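The bar is held squarely over the pan, at about (205,290) in the left half. Lowering and releasing.

Emit:
drive_tool(
  increments=[
    [[0,0,42],0,0.5],
    [[0,0,43],0,0.5],
    [[0,0,42],0,0.5],
    [[0,0,30],0,0.5],
    [[0,0,13],0,0.5],
    [[0,0,0],0,0.5],
    [[0,0,0],0,-0.08],
    [[0,0,0],0,-0.08],
    [[0,0,0],0,-0.08],
  ],
)

```text
time_s: 6.3
eef_pos: [435.5, 280.4, 170.6]
orientation: [0.002, -0.555, 0.832, -0.0]
contact_force: [-0.6, 0.7, 0.7]
opening: 0.543
```

Emit:
drive_tool(
  increments=[
    [[0,0,-30],0,-0.08],
    [[0,0,-45],0,-0.08],
    [[0,0,-45],0,-0.25],
    [[0,0,-45],0,-0.25],
  ],
)

```text
time_s: 6.7
eef_pos: [434.2, 280.1, 336.7]
orientation: [0.001, -0.555, 0.832, -0.0]
contact_force: [1.0, -0.4, 0.6]
opening: 0.623
```

```bash
cat > pick.py <<'E'
# usage pick.py x y yaw closure z : rows from the measured pose to above the thing and down
import sys
from plan import *
x,y,a,c,z=map(float,sys.argv[1:6]);p,a0,s=pose();print(p,a0,s["opening"]*88,s["contact_force"])
show([(x,y,max(p[2],200),a,c),(x,y,60,a,c),(x,y,z,a,c,20)])
E
python3 - <<'E'
from plan import *
im=ctrl.snapshot("top")
for b in blobs(im,th=140):print(b[0],np.array(b[1:]))
E
python3 pick.py 644 -37.6 -150.4 -0.25 3
```

```text
puck [ 436.2 -155.6   57.6   55.6   -0.5]
puck [444.3 -45.1  57.4  55.2   0. ]
bar [ 537.1 -159.7   67.4   33.7   -0.7]
puck [642.7  52.7  56.7  56.1   0.4]
bar [643.8 -37.5  67.7  35.6  29.7]
bar [ 647.3 -143.2   67.5   35.3  -31.2]
[437.  281.2 345.4] -112.58818999390375 54.9505258709294 [0.5 0.2 5.4]
[[24,-35,0],4,-0.25],[[21,-36,0],4,-0.25],[[19,-38,0],5,-0.25],[[15,-39,0],4,-0.25],[[13,-41,0],4,-0.25],[[10,-41,0],4,-0.25],[[7,-42,0],4,-0.25],[[4,-42,0],5,-0.25],[[0,-42,0],4,-0.25],
[[0,0,41],0,-0.25],[[0,0,41],0,-0.25],[[0,0,40],0,-0.25],[[0,0,41],0,-0.25],[[0,0,41],0,-0.25],[[0,0,41],0,-0.25],[[0,0,40],0,-0.25],
[[0,0,19],0,-0.25],[[0,0,19],0,-0.25],[[0,0,19],0,-0.25],
 end [644.3 -37.7   3.4] -150.6
```

Emit:
drive_tool(
  increments=[
    [[24,-35,0],4,-0.25],
    [[21,-36,0],4,-0.25],
    [[19,-38,0],5,-0.25],
    [[15,-39,0],4,-0.25],
    [[13,-41,0],4,-0.25],
    [[10,-41,0],4,-0.25],
    [[7,-42,0],4,-0.25],
    [[4,-42,0],5,-0.25],
    [[-3,-43,0],4,-0.25],
    [[0,0,0],0,-0.25],
  ],
)

```text
time_s: 7.75
eef_pos: [646.4, -42.8, 333.1]
orientation: [0.0, -0.251, 0.968, -0.001]
contact_force: [-0.5, 0.1, -0.4]
opening: 0.63
```

Emit:
drive_tool(
  increments=[
    [[0,0,45],0,-0.25],
    [[0,0,45],0,-0.25],
    [[0,0,45],0,-0.25],
    [[0,0,45],0,-0.25],
    [[0,0,45],0,-0.25],
    [[0,0,45],0,-0.25],
    [[0,0,20],0,-0.25],
    [[0,0,0],0,-0.25],
    [[0,0,0],0,-0.25],
  ],
)

```text
time_s: 8.65
eef_pos: [645.1, -37.8, 44.9]
orientation: [0.001, -0.254, 0.967, -0.0]
contact_force: [-0.3, -0.6, 1.2]
opening: 0.624
```

Emit:
drive_tool(
  increments=[
    [[0,0,21],0,-0.25],
    [[0,0,20],0,-0.25],
    [[0,0,0],0,-0.25],
    [[0,0,0],0,0.5],
    [[0,0,0],0,0.5],
    [[0,0,0],0,0.5],
    [[0,0,0],0,0.5],
    [[0,0,0],0,0.5],
  ],
)

```text
time_s: 9.45
eef_pos: [646.1, -38.3, 5.0]
orientation: [0.001, -0.254, 0.967, -0.001]
contact_force: [-1.3, 0.5, 7.7]
opening: 0.433
```

```bash
python3 drop.py -17 170
```

```text
[646.1 -38.3   5. ] -150.60709106055523 38.08109456886466 [465.9 267.7] [-0.2  0.6  1.5  0.   1.  -2.3]
[[0,0,-42],0,0.5],[[0,0,-42],0,0.5],[[0,0,-42],0,0.5],[[0,0,-41],0,0.5],[[0,0,-42],0,0.5],[[0,0,-42],0,0.5],[[0,0,-42],0,0.5],[[0,0,-42],0,0.5],
[[1,44,0],-5,0.5],[[-3,45,0],-4,0.5],[[-6,44,0],-5,0.5],[[-10,43,0],-5,0.5],[[-14,42,0],-5,0.5],[[-17,41,0],-4,0.5],[[-20,40,0],-5,0.5],[[-24,37,0],-5,0.5],
[[0,0,43],0,0.5],[[0,0,42],0,0.5],[[0,0,43],0,0.5],[[0,0,42],0,0.5],
 end [466.3 268.  170. ] -112.6
```

Emit:
drive_tool(
  increments=[
    [[0,0,-30],0,0.5],
    [[0,0,-45],0,0.5],
    [[0,0,-45],0,0.5],
    [[0,0,-45],0,0.5],
    [[0,0,-45],0,0.5],
    [[0,0,-45],0,0.5],
    [[0,0,-40],0,0.5],
    [[0,0,-40],0,0.5],
  ],
)

```text
time_s: 10.25
eef_pos: [644.2, -38.0, 340.5]
orientation: [0.001, -0.254, 0.967, -0.0]
contact_force: [-0.6, 0.1, -0.6]
opening: 0.43
```

Emit:
drive_tool(
  increments=[
    [[1,44,0],-5,0.5],
    [[-3,45,0],-4,0.5],
    [[-6,44,0],-5,0.5],
    [[-10,43,0],-5,0.5],
    [[-14,42,0],-5,0.5],
    [[-17,41,0],-4,0.5],
    [[-20,40,0],-5,0.5],
    [[-24,37,0],-5,0.5],
    [[0,0,0],0,0.5],
    [[0,0,0],0,0.5],
  ],
)

```text
time_s: 11.25
eef_pos: [464.2, 268.8, 338.4]
orientation: [0.0, -0.556, 0.832, -0.0]
contact_force: [1.1, -0.6, 0.3]
opening: 0.429
```

Emit:
drive_tool(
  increments=[
    [[0,0,42],0,0.5],
    [[0,0,43],0,0.5],
    [[0,0,42],0,0.5],
    [[0,0,28],0,0.5],
    [[0,0,13],0,0.5],
    [[0,0,0],0,0.5],
    [[0,0,0],0,-0.08],
    [[0,0,0],0,-0.08],
    [[0,0,0],0,-0.08],
  ],
)

```text
time_s: 12.15
eef_pos: [465.5, 268.0, 170.5]
orientation: [0.001, -0.555, 0.832, -0.0]
contact_force: [0.2, -0.3, -0.8]
opening: 0.541
```

Emit:
drive_tool(
  increments=[
    [[0,0,-30],0,-0.08],
    [[0,0,-45],0,-0.08],
    [[0,0,-45],0,-0.25],
    [[0,0,-45],0,-0.25],
    [[0,0,0],0,-0.25],
    [[0,0,0],0,-0.25],
  ],
)

```text
time_s: 12.75
eef_pos: [465.3, 268.4, 336.3]
orientation: [0.002, -0.555, 0.832, -0.0]
contact_force: [-0.9, -0.7, -0.6]
opening: 0.623
```

```bash
python3 - <<'E'
from plan import *
im=ctrl.snapshot("top")
for b in blobs(im,th=140):print(b[0],np.array(b[1:]))
E
python3 pick.py 647.3 -143.2 149 -0.25 3
```

```text
puck [ 436.2 -155.6   57.6   55.6   -0.5]
puck [444.3 -45.1  57.4  55.2   0. ]
bar [ 537.1 -159.7   67.4   33.7   -0.7]
puck [642.7  52.7  56.7  56.1   0.4]
bar [ 647.3 -143.3   67.7   35.4  -30.7]
[464.5 268.1 334.4] -112.60435296556886 54.998062717301416 [-0.5  0.1 -1.2]
[[24,-25,0],8,-0.25],[[20,-28,0],7,-0.25],[[16,-31,0],8,-0.25],[[12,-32,0],7,-0.25],[[8,-34,0],8,-0.25],[[4,-35,0],7,-0.25],[[-1,-34,0],8,-0.25],[[-6,-34,0],8,-0.25],[[-10,-33,0],7,-0.25],[[-15,-32,0],8,-0.25],[[-18,-29,0],7,-0.25],[[-22,-27,0],8,-0.25],[[-26,-23,0],7,-0.25],
[[0,0,39],0,-0.25],[[0,0,39],0,-0.25],[[0,0,40],0,-0.25],[[0,0,39],0,-0.25],[[0,0,39],0,-0.25],[[0,0,39],0,-0.25],[[0,0,39],0,-0.25],
[[0,0,19],0,-0.25],[[0,0,19],0,-0.25],[[0,0,19],0,-0.25],
 end [ 647.3 -143.4    3.4] -210.6
```

Emit:
drive_tool(
  increments=[
    [[24,-25,0],8,-0.25],
    [[20,-28,0],7,-0.25],
    [[16,-31,0],8,-0.25],
    [[12,-32,0],7,-0.25],
    [[8,-34,0],8,-0.25],
    [[4,-35,0],7,-0.25],
    [[-1,-34,0],8,-0.25],
    [[-6,-34,0],8,-0.25],
    [[-10,-33,0],7,-0.25],
    [[-15,-32,0],8,-0.25],
  ],
)

```text
time_s: 13.8
eef_pos: [605.0, -49.7, 332.1]
orientation: [-0.002, 0.078, 0.997, 0.0]
contact_force: [0.1, -0.0, 0.6]
opening: 0.626
```

Emit:
drive_tool(
  increments=[
    [[-18,-29,0],7,-0.25],
    [[-22,-27,0],8,-0.25],
    [[-26,-23,0],7,-0.25],
    [[0,0,40],0,-0.25],
    [[0,0,45],0,-0.25],
    [[0,0,45],0,-0.25],
    [[0,0,45],0,-0.25],
    [[0,0,45],0,-0.25],
    [[0,0,45],0,-0.25],
    [[0,0,0],0,-0.25],
  ],
)

```text
time_s: 14.8
eef_pos: [640.4, -140.5, 59.7]
orientation: [-0.009, 0.264, 0.964, 0.001]
contact_force: [-0.7, 0.2, -0.4]
opening: 0.627
```

Emit:
drive_tool(
  increments=[
    [[0,0,28],0,-0.25],
    [[0,0,20],0,-0.25],
    [[0,0,18],0,-0.25],
    [[0,0,0],0,-0.25],
    [[0,0,0],0,0.5],
    [[0,0,0],0,0.5],
    [[0,0,0],0,0.5],
    [[0,0,0],0,0.5],
    [[0,0,0],0,0.5],
  ],
)

```text
time_s: 15.7
eef_pos: [648.7, -143.8, 5.5]
orientation: [0.001, 0.264, 0.965, -0.0]
contact_force: [-0.4, -0.9, 5.5]
opening: 0.43
```

```bash
python3 drop.py 16 192
```

```text
[ 648.7 -143.8    5.5] 149.39239394658654 37.80030226269149 [435.5 280.6] [-0.4  0.6  1.5  0.   1.  -1.4]
[[0,0,-42],0,0.5],[[0,0,-42],0,0.5],[[0,0,-41],0,0.5],[[0,0,-42],0,0.5],[[0,0,-42],0,0.5],[[0,0,-42],0,0.5],[[0,0,-42],0,0.5],[[0,0,-42],0,0.5],
[[31,20,0],-8,0.5],[[27,24,0],-7,0.5],[[25,27,0],-8,0.5],[[21,30,0],-7,0.5],[[16,32,0],-8,0.5],[[12,35,0],-7,0.5],[[8,36,0],-8,0.5],[[3,36,0],-7,0.5],[[-2,37,0],-8,0.5],[[-6,36,0],-7,0.5],[[-12,34,0],-8,0.5],[[-15,33,0],-7,0.5],[[-20,31,0],-8,0.5],
[[0,0,37],0,0.5],[[0,0,37],0,0.5],[[0,0,37],0,0.5],[[0,0,37],0,0.5],
 end [435.3 280.5 192.5] 247.4
```

Emit:
drive_tool(
  increments=[
    [[0,0,-30],0,0.5],
    [[0,0,-45],0,0.5],
    [[0,0,-45],0,0.5],
    [[0,0,-45],0,0.5],
    [[0,0,-45],0,0.5],
    [[0,0,-45],0,0.5],
    [[0,0,-40],0,0.5],
    [[0,0,-40],0,0.5],
  ],
)

```text
time_s: 16.5
eef_pos: [647.1, -143.2, 340.8]
orientation: [0.0, 0.264, 0.965, -0.0]
contact_force: [0.9, -0.1, -1.2]
opening: 0.425
```

Emit:
drive_tool(
  increments=[
    [[31,20,0],-8,0.5],
    [[27,24,0],-7,0.5],
    [[25,27,0],-8,0.5],
    [[21,30,0],-7,0.5],
    [[16,32,0],-8,0.5],
    [[12,35,0],-7,0.5],
    [[8,36,0],-8,0.5],
    [[3,36,0],-7,0.5],
    [[-2,37,0],-8,0.5],
    [[-6,36,0],-7,0.5],
  ],
)

```text
time_s: 17.5
eef_pos: [481.8, 184.4, 338.8]
orientation: [0.0, -0.38, 0.925, -0.0]
contact_force: [1.2, 0.9, -0.3]
opening: 0.429
```

Emit:
drive_tool(
  increments=[
    [[-12,34,0],-8,0.5],
    [[-15,33,0],-7,0.5],
    [[-20,31,0],-8,0.5],
    [[0,0,0],0,0.5],
    [[0,0,37],0,0.5],
    [[0,0,40],0,0.5],
    [[0,0,37],0,0.5],
    [[0,0,25],0,0.5],
    [[0,0,6],0,0.5],
    [[0,0,0],0,0.5],
  ],
)

```text
time_s: 18.5
eef_pos: [434.0, 280.3, 193.3]
orientation: [-0.001, -0.554, 0.832, 0.0]
contact_force: [0.2, -0.6, -0.8]
opening: 0.431
```

Emit:
drive_tool(
  increments=[
    [[0,0,0],0,-0.08],
    [[0,0,0],0,-0.08],
    [[0,0,0],0,-0.08],
    [[0,0,-25],0,-0.08],
    [[0,0,-40],0,-0.08],
    [[0,0,-40],0,-0.25],
    [[0,0,-35],0,-0.25],
    [[0,0,0],0,-0.25],
    [[0,0,0],0,-0.25],
  ],
)

```text
time_s: 19.4
eef_pos: [434.7, 281.1, 335.2]
orientation: [0.002, -0.555, 0.832, -0.0]
contact_force: [-0.0, 0.5, -0.7]
opening: 0.627
```

```bash
python3 - <<'E'
from plan import *
im=ctrl.snapshot("top")
for b in blobs(im,th=140):print(b[0],np.array(b[1:]))
E
python3 pick.py 537.1 -159.7 179.5 -0.25 3
```

```text
puck [ 436.2 -155.6   57.6   55.6   -0.5]
puck [444.3 -45.1  57.4  55.2   0. ]
bar [ 537.1 -159.7   67.4   33.7   -0.7]
puck [642.7  52.7  56.7  56.1   0.4]
[434.  280.9 333.6] -112.60565449977787 54.817132732962094 [-0.5 -0.4 -0.3]
[[33,-24,0],6,-0.25],[[31,-27,0],6,-0.25],[[28,-31,0],7,-0.25],[[23,-34,0],6,-0.25],[[21,-35,0],6,-0.25],[[16,-38,0],6,-0.25],[[12,-39,0],6,-0.25],[[8,-41,0],6,-0.25],[[4,-41,0],7,-0.25],[[-2,-41,0],6,-0.25],[[-5,-41,0],6,-0.25],
[[0,0,39],0,-0.25],[[0,0,39],0,-0.25],[[0,0,39],0,-0.25],[[0,0,39],0,-0.25],[[0,0,39],0,-0.25],[[0,0,40],0,-0.25],[[0,0,39],0,-0.25],
[[0,0,19],0,-0.25],[[0,0,19],0,-0.25],[[0,0,19],0,-0.25],
 end [ 536.9 -160.1    2.6] -180.6
```

Emit:
drive_tool(
  increments=[
    [[33,-24,0],6,-0.25],
    [[31,-27,0],6,-0.25],
    [[28,-31,0],7,-0.25],
    [[23,-34,0],6,-0.25],
    [[21,-35,0],6,-0.25],
    [[16,-38,0],6,-0.25],
    [[12,-39,0],6,-0.25],
    [[8,-41,0],6,-0.25],
    [[4,-41,0],7,-0.25],
    [[-2,-41,0],6,-0.25],
  ],
)

```text
time_s: 20.45
eef_pos: [527.6, -121.1, 331.8]
orientation: [-0.001, -0.045, 0.999, 0.001]
contact_force: [0.2, 0.6, 0.7]
opening: 0.622
```

Emit:
drive_tool(
  increments=[
    [[-5,-41,0],6,-0.25],
    [[0,0,0],0,-0.25],
    [[0,0,40],0,-0.25],
    [[0,0,45],0,-0.25],
    [[0,0,45],0,-0.25],
    [[0,0,45],0,-0.25],
    [[0,0,45],0,-0.25],
    [[0,0,45],0,-0.25],
    [[0,0,0],0,-0.25],
  ],
)

```text
time_s: 21.35
eef_pos: [531.1, -156.1, 61.2]
orientation: [-0.007, 0.005, 1.0, 0.004]
contact_force: [-1.1, 1.1, -1.3]
opening: 0.626
```

Emit:
drive_tool(
  increments=[
    [[0,0,28],0,-0.25],
    [[0,0,20],0,-0.25],
    [[0,0,17],0,-0.25],
    [[0,0,0],0,-0.25],
    [[0,0,0],0,0.5],
    [[0,0,0],0,0.5],
    [[0,0,0],0,0.5],
    [[0,0,0],0,0.5],
    [[0,0,0],0,0.5],
  ],
)

```text
time_s: 22.25
eef_pos: [538.3, -160.5, 5.6]
orientation: [0.001, 0.005, 1.0, -0.001]
contact_force: [-1.5, 0.7, 7.8]
opening: 0.432
```

```bash
python3 drop.py -16 195; python3 - <<'E'
from h import *
im=ctrl.snapshot("top")
cv2.imwrite("pics/t2.png",cv2.resize(im[220:370,120:300],None,fx=4,fy=4,interpolation=cv2.INTER_CUBIC))
E
```

```text
[ 538.3 -160.5    5.6] 179.39926971194456 38.05336682019552 [465.  268.1] [-0.5  0.5  1.8  0.   0.9 -2.1]
[[0,0,-42],0,0.5],[[0,0,-42],0,0.5],[[0,0,-41],0,0.5],[[0,0,-42],0,0.5],[[0,0,-42],0,0.5],[[0,0,-42],0,0.5],[[0,0,-42],0,0.5],[[0,0,-41],0,0.5],
[[8,43,0],-7,0.5],[[2,43,0],-7,0.5],[[-3,44,0],-6,0.5],[[-7,43,0],-7,0.5],[[-12,41,0],-7,0.5],[[-18,40,0],-7,0.5],[[-22,37,0],-6,0.5],[[-26,35,0],-7,0.5],[[-30,32,0],-7,0.5],[[-34,27,0],-7,0.5],
[[0,0,36],0,0.5],[[0,0,36],0,0.5],[[0,0,36],0,0.5],[[0,0,37],0,0.5],
 end [465.4 268.3 194.6] 247.4
```

View pics/t2.png

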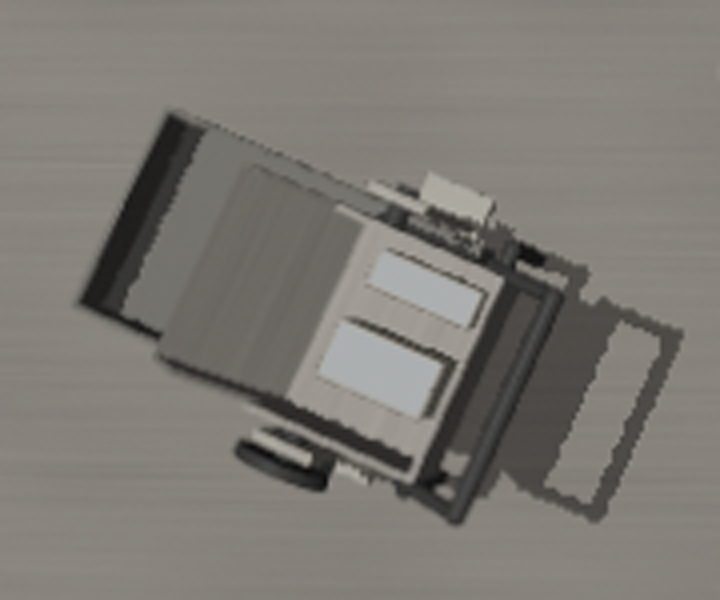

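The pan holds three bars: a stacked pair at (380,365) and one on its edge at (425,285). The fourth is in the gripper.

Emit:
drive_tool(
  increments=[
    [[0,0,-30],0,0.5],
    [[0,0,-45],0,0.5],
    [[0,0,-45],0,0.5],
    [[0,0,-45],0,0.5],
    [[0,0,-45],0,0.5],
    [[0,0,-45],0,0.5],
    [[0,0,-40],0,0.5],
    [[0,0,-40],0,0.5],
  ],
)

```text
time_s: 23.1
eef_pos: [536.7, -159.9, 341.5]
orientation: [0.001, 0.005, 1.0, -0.0]
contact_force: [0.4, -0.2, -0.5]
opening: 0.431
```

Emit:
drive_tool(
  increments=[
    [[8,43,0],-7,0.5],
    [[2,43,0],-7,0.5],
    [[-3,44,0],-6,0.5],
    [[-7,43,0],-7,0.5],
    [[-12,41,0],-7,0.5],
    [[-18,40,0],-7,0.5],
    [[-22,37,0],-6,0.5],
    [[-26,35,0],-7,0.5],
    [[-30,32,0],-7,0.5],
    [[-34,27,0],-7,0.5],
  ],
)

```text
time_s: 24.1
eef_pos: [463.4, 270.4, 339.5]
orientation: [0.001, -0.557, 0.831, -0.0]
contact_force: [0.5, -0.7, -0.1]
opening: 0.428
```

Emit:
drive_tool(
  increments=[
    [[0,0,0],0,0.5],
    [[0,0,36],0,0.5],
    [[0,0,40],0,0.5],
    [[0,0,36],0,0.5],
    [[0,0,22],0,0.5],
    [[0,0,6],0,0.5],
    [[0,0,0],0,-0.08],
    [[0,0,0],0,-0.08],
    [[0,0,0],0,-0.08],
    [[0,0,-20],0,-0.08],
  ],
)

```text
time_s: 25.1
eef_pos: [463.4, 268.3, 218.0]
orientation: [-0.001, -0.555, 0.832, 0.0]
contact_force: [0.6, 0.1, -0.8]
opening: 0.542
```

Emit:
drive_tool(
  increments=[
    [[0,0,-40],0,-0.08],
    [[0,0,-40],0,-0.25],
    [[0,0,-35],0,-0.25],
    [[0,0,0],0,-0.25],
    [[0,0,0],0,-0.25],
  ],
)

```text
time_s: 25.6
eef_pos: [464.9, 269.0, 335.7]
orientation: [0.002, -0.555, 0.832, -0.001]
contact_force: [-0.4, 0.6, -1.1]
opening: 0.623
```

```bash
python3 - <<'E'
from drop import *
p,a,s=pose();print(p,a)
h=skip(-120,0);print("handle",h)
show([(p[0],p[1],p[2],157,-.4),(*h,330,157,-.4),(*h,262,157,-.4,40),(*h,228,157,-.4,18)])
E
```

```text
[464.9 269.  335.7] -112.6058611428949
handle [415.1 191.5]
[[0,0,0],8,-0.4],[[0,0,0],7,-0.4],[[0,0,0],8,-0.4],[[0,0,0],7,-0.4],[[0,0,0],8,-0.4],[[0,0,0],7,-0.4],[[0,0,0],8,-0.4],[[0,0,0],7,-0.4],[[0,0,0],8,-0.4],[[0,0,0],7,-0.4],[[0,0,0],8,-0.4],[[0,0,0],7,-0.4],
[[5,-30,2],0,-0.4],[[6,-30,2],0,-0.4],[[5,-31,2],0,-0.4],
[[0,0,34],0,-0.4],[[0,0,34],0,-0.4],
[[0,0,17],0,-0.4],[[0,0,17],0,-0.4],
 end [415.1 191.1 227.7] -202.6
```

Emit:
drive_tool(
  increments=[
    [[0,0,0],8,0.2],
    [[0,0,0],7,0.2],
    [[0,0,0],8,0.2],
    [[0,0,0],7,0.2],
    [[0,0,0],8,0.2],
    [[0,0,0],7,0.2],
    [[0,0,0],8,0.2],
    [[0,0,0],7,0.2],
    [[0,0,0],8,0.2],
    [[0,0,0],7,0.2],
  ],
)

```text
time_s: 26.6
eef_pos: [463.6, 268.5, 332.2]
orientation: [-0.001, 0.069, 0.998, -0.0]
contact_force: [0.5, -0.7, -0.0]
opening: 0.398
```

Emit:
drive_tool(
  increments=[
    [[0,0,0],8,0.2],
    [[0,0,0],7,0.2],
    [[5,-30,2],0,0.2],
    [[6,-30,2],0,0.2],
    [[5,-30,2],0,0.2],
    [[0,0,0],0,0.2],
    [[0,0,0],0,0.2],
    [[0,0,0],0,0.2],
  ],
)

```text
time_s: 27.4
eef_pos: [415.1, 192.2, 327.4]
orientation: [-0.0, 0.196, 0.981, 0.0]
contact_force: [0.6, -0.1, -0.4]
opening: 0.399
```

```bash
python3 - <<'E'
from drop import *
p,a,s=pose();print(p,a,s["opening"]*88)
im=np.hstack([ctrl.snapshot("top")[220:370,120:270],ctrl.snapshot("side")[100:250,170:320]])
cv2.imwrite("pics/t3.png",cv2.resize(im,None,fx=2.66,fy=2.66,interpolation=cv2.INTER_CUBIC))
E
```

```text
[415.1 192.2 327.4] 157.39513335038063 35.07492138841611
```

View pics/t3.png

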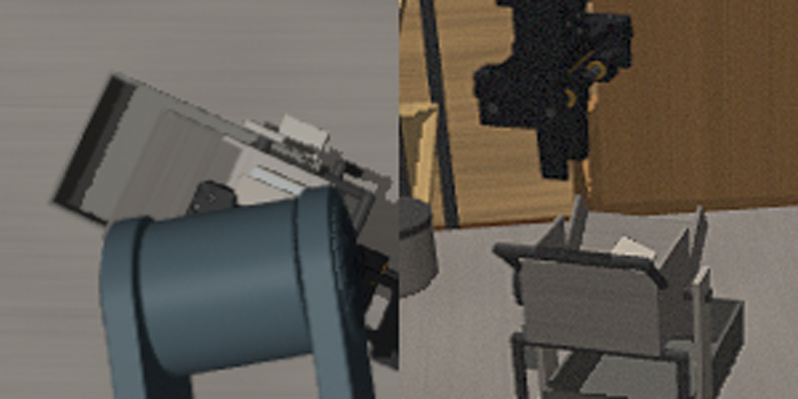

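The gripper is over the handle, and one bar shows above the rear wall at (632,248), inside the pan. I'll grip the handle and work out the arc.

Emit:
drive_tool(
  increments=[
    [[0,0,30],0,0.2],
    [[0,0,30],0,0.2],
    [[0,0,20],0,0.2],
    [[0,0,20],0,0.2],
    [[0,0,0],0,0.2],
    [[0,0,0],0,0.9],
    [[0,0,0],0,0.9],
    [[0,0,0],0,0.9],
    [[0,0,0],0,0.9],
    [[0,0,0],0,0.9],
  ],
)

```text
time_s: 28.5
eef_pos: [416.6, 194.2, 229.1]
orientation: [0.002, 0.196, 0.981, 0.003]
contact_force: [5.6, 11.5, -4.4]
opening: 0.12
```

```bash
python3 - <<'E'
from plan import *
p,a,s=pose();print(p,a,s["opening"]*88,s["contact_force"])
def arc(ths):
    ph=np.radians(144.69)-ths;P=np.c_[147*np.cos(ph),147*np.sin(ph)];P=np.round(P-P[0]);D=np.diff(P,axis=0)
    print([[0,int(x),int(-z)] for x,z in D])
arc(np.linspace(0,1.75,31))
arc(np.linspace(1.75,0,36))
E
```

```text
[416.6 194.2 229.1] 157.39190225902124 10.563439574929319 [ 5.6 11.5 -4.4]
[[0, 5, -7], [0, 6, -6], [0, 6, -7], [0, 6, -5], [0, 6, -6], [0, 7, -5], [0, 8, -5], [0, 7, -4], [0, 8, -4], [0, 8, -3], [0, 8, -3], [0, 8, -2], [0, 8, -2], [0, 9, -2], [0, 8, -1], [0, 9, 0], [0, 8, 0], [0, 9, 1], [0, 8, 1], [0, 9, 1], [0, 8, 2], [0, 8, 3], [0, 8, 3], [0, 8, 3], [0, 8, 4], [0, 7, 5], [0, 7, 4], [0, 7, 6], [0, 7, 5], [0, 6, 6]]
[[0, -5, -5], [0, -6, -5], [0, -6, -5], [0, -6, -4], [0, -6, -4], [0, -6, -3], [0, -7, -4], [0, -6, -3], [0, -7, -2], [0, -7, -3], [0, -7, -2], [0, -7, -1], [0, -8, -2], [0, -7, 0], [0, -7, -1], [0, -8, 0], [0, -7, 0], [0, -7, 1], [0, -8, 1], [0, -7, 1], [0, -7, 2], [0, -7, 2], [0, -7, 2], [0, -7, 3], [0, -7, 3], [0, -6, 3], [0, -6, 4], [0, -7, 4], [0, -5, 4], [0, -6, 5], [0, -6, 5], [0, -5, 5], [0, -5, 5], [0, -5, 6], [0, -4, 6]]
```

Emit:
drive_tool(
  increments=[
    [[0,6,-7],0,0.9],
    [[0,7,-6],0,0.9],
    [[0,6,-7],0,0.9],
    [[0,6,-5],0,0.9],
    [[0,6,-6],0,0.9],
    [[0,7,-5],0,0.9],
    [[0,8,-5],0,0.9],
    [[0,7,-4],0,0.9],
    [[0,8,-4],0,0.9],
    [[0,8,-3],0,0.9],
  ],
)

```text
time_s: 29.5
eef_pos: [442.7, 254.6, 282.3]
orientation: [0.002, 0.196, 0.981, -0.001]
contact_force: [-1.4, -7.4, 8.7]
opening: 0.125
```

Emit:
drive_tool(
  increments=[
    [[0,8,-3],0,0.9],
    [[0,8,-2],0,0.9],
    [[0,8,-2],0,0.9],
    [[0,9,-2],0,0.9],
    [[0,8,-1],0,0.9],
    [[0,9,0],0,0.9],
    [[0,8,0],0,0.9],
    [[0,9,1],0,0.9],
    [[0,8,1],0,0.9],
    [[0,9,1],0,0.9],
  ],
)

```text
time_s: 30.5
eef_pos: [475.9, 332.4, 288.5]
orientation: [0.003, 0.197, 0.98, -0.0]
contact_force: [5.3, -4.8, 0.5]
opening: 0.127
```

Emit:
drive_tool(
  increments=[
    [[0,8,2],0,0.9],
    [[0,8,3],0,0.9],
    [[0,8,3],0,0.9],
    [[0,8,3],0,0.9],
    [[0,8,4],0,0.9],
    [[0,7,5],0,0.9],
    [[0,7,4],0,0.9],
    [[0,7,6],0,0.9],
    [[0,6,5],0,0.9],
    [[0,0,0],0,0.9],
  ],
)

```text
time_s: 31.5
eef_pos: [502.2, 395.0, 253.0]
orientation: [0.003, 0.196, 0.981, 0.001]
contact_force: [6.3, -2.0, 0.4]
opening: 0.121
```

```bash
python3 - <<'E'
from drop import *
p,a,s=pose();print(p,a,s["opening"]*88,s["contact_force"])
im=np.hstack([ctrl.snapshot("top")[220:370,120:270],ctrl.snapshot("side")[110:260,190:340]])
cv2.imwrite("pics/t4.png",cv2.resize(im,None,fx=2.66,fy=2.66,interpolation=cv2.INTER_CUBIC))
E
```

```text
[502.2 395.  253. ] 157.34533261324833 10.670100833101712 [ 6.3 -2.   0.4]
```

View pics/t4.png

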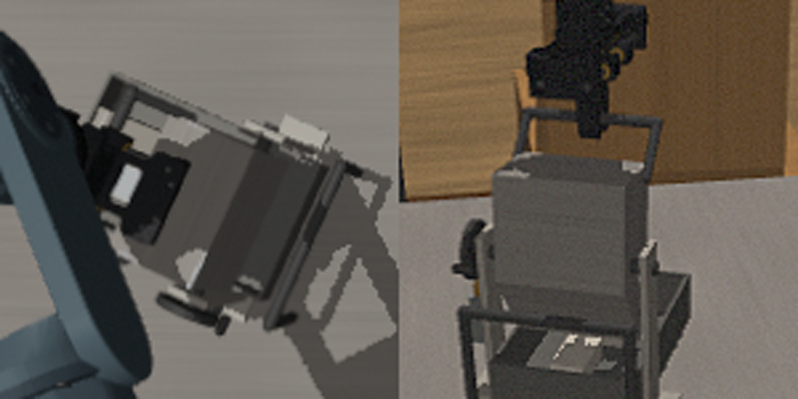

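The skip is tipped to about 1.7 rad, and bars show in the tub at (575,350). I'll nudge it to the stop, then ease it back.

Emit:
drive_tool(
  increments=[
    [[0,4,4],0,0.9],
    [[0,3,3],0,0.9],
    [[0,0,0],0,0.9],
    [[0,0,0],0,0.9],
    [[0,0,0],0,0.9],
    [[0,0,0],0,0.9],
    [[0,0,0],0,0.9],
    [[0,0,0],0,0.9],
  ],
)

```text
time_s: 32.4
eef_pos: [504.7, 400.9, 246.6]
orientation: [0.003, 0.197, 0.98, 0.001]
contact_force: [6.5, -2.1, 1.1]
opening: 0.119
```

```bash
python3 - <<'E'
from drop import *
p,a,s=pose();print(p,a,s["opening"]*88,s["contact_force"])
P=p[:2]-skip(0,0);u=skip(1,0)-skip(0,0);x=P@u;z=p[2]+19-160;print("r",np.hypot(x,z),"theta",np.radians(144.69)-np.arctan2(z,x))
im=ctrl.snapshot("side")[160:260,190:340]
cv2.imwrite("pics/t5.png",cv2.resize(im,None,fx=5.3,fy=5.3,interpolation=cv2.INTER_CUBIC))
E
```

```text
[504.7 400.9 246.6] 157.32502823696777 10.437799171974689 [ 6.5 -2.1  1.1]
r 150.82518776067033 theta 1.7498751294492747
```

View pics/t5.png

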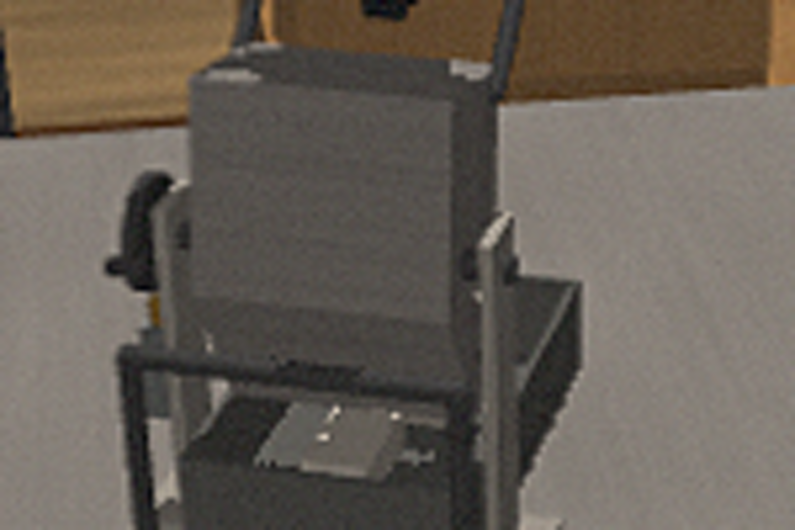

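It is on the stop, with theta 1.75. Returning at 0.5 rad/s, and slower at the end.

Emit:
drive_tool(
  increments=[
    [[0,-5,-5],0,0.9],
    [[0,-6,-5],0,0.9],
    [[0,-6,-5],0,0.9],
    [[0,-6,-4],0,0.9],
    [[0,-6,-4],0,0.9],
    [[0,-6,-3],0,0.9],
    [[0,-7,-4],0,0.9],
    [[0,-6,-3],0,0.9],
    [[0,-7,-2],0,0.9],
    [[0,-7,-3],0,0.9],
  ],
)

```text
time_s: 33.45
eef_pos: [479.4, 343.3, 282.7]
orientation: [0.001, 0.196, 0.981, -0.0]
contact_force: [5.9, -3.1, -9.3]
opening: 0.119
```

Emit:
drive_tool(
  increments=[
    [[0,-7,-2],0,0.9],
    [[0,-7,-1],0,0.9],
    [[0,-8,-2],0,0.9],
    [[0,-7,0],0,0.9],
    [[0,-7,-1],0,0.9],
    [[0,-8,0],0,0.9],
    [[0,-7,0],0,0.9],
    [[0,-7,1],0,0.9],
    [[0,-8,1],0,0.9],
    [[0,-7,1],0,0.9],
  ],
)

```text
time_s: 34.45
eef_pos: [449.8, 276.5, 285.1]
orientation: [-0.0, 0.196, 0.981, 0.0]
contact_force: [4.7, 2.5, -13.4]
opening: 0.119
```

```bash
cat > th.py <<'E'
from drop import *
p,a,s=pose();print(p,a,s["opening"]*88,s["contact_force"])
P=p[:2]-skip(0,0);u=skip(1,0)-skip(0,0);x=P@u;z=p[2]+19-160;print("x",x,"z",z,"r",np.hypot(x,z),"theta %.3f"%(np.radians(144.69)-np.arctan2(z,x)))
E
python3 th.py
```

```text
[449.8 276.5 285.1] 157.3975731120375 10.466862086388396 [  4.7   2.5 -13.4]
x -28.220836139991643 z 144.0625836599271 r 146.80069346979855 theta 0.761
```

Emit:
drive_tool(
  increments=[
    [[0,-7,2],0,0.9],
    [[0,-7,2],0,0.9],
    [[0,-7,2],0,0.9],
    [[0,-7,3],0,0.9],
    [[0,-7,3],0,0.9],
    [[0,-6,3],0,0.9],
    [[0,-6,4],0,0.9],
  ],
)

```text
time_s: 35.15
eef_pos: [433.0, 236.5, 268.6]
orientation: [0.001, 0.196, 0.981, 0.005]
contact_force: [2.7, 22.8, 4.0]
opening: 0.123
```

Emit:
drive_tool(
  increments=[
    [[0,-4,2],0,0.9],
    [[0,-3,2],0,0.9],
    [[0,-3,2],0,0.9],
    [[0,-2,2],0,0.9],
    [[0,-3,3],0,0.9],
    [[0,-3,2],0,0.9],
    [[0,-3,3],0,0.9],
    [[0,-3,2],0,0.9],
    [[0,-3,3],0,0.9],
  ],
)

```text
time_s: 36.05
eef_pos: [421.3, 209.7, 246.1]
orientation: [-0.0, 0.196, 0.981, 0.002]
contact_force: [0.7, 7.3, -6.2]
opening: 0.113
```

```bash
python3 th.py
```

```text
[421.3 209.7 246.1] 157.43084422002607 9.974669527336497 [ 0.7  7.3 -6.2]
x -100.82608794623583 z 105.0747500751562 r 145.6248712064619 theta 0.190
```

Emit:
drive_tool(
  increments=[
    [[0,-3,2],0,0.9],
    [[0,-2,3],0,0.9],
    [[0,-3,3],0,0.9],
    [[0,-2,3],0,0.9],
    [[0,-2,3],0,0.9],
    [[0,-2,2],0,0.9],
    [[0,-2,2],0,0.9],
    [[0,0,0],0,0.9],
    [[0,0,0],0,0.9],
    [[0,0,0],0,0.9],
  ],
)

```text
time_s: 37.05
eef_pos: [415.3, 195.6, 228.1]
orientation: [-0.0, 0.196, 0.981, 0.002]
contact_force: [2.5, 11.9, -9.0]
opening: 0.116
```

```bash
python3 th.py
```

```text
[415.3 195.6 228.1] 157.4303059602788 10.168380605754809 [ 2.5 11.9 -9. ]
x -116.1977579485328 z 87.12322441382261 r 145.232142394606 theta 0.027
```

Emit:
drive_tool(
  increments=[
    [[0,0,2],0,0.9],
    [[0,-1,1],0,0.9],
    [[0,0,0],0,0.9],
    [[0,0,0],0,0.9],
    [[0,0,0],0,0.2],
    [[0,0,0],0,0.2],
    [[0,0,0],0,0.2],
    [[0,0,0],0,0.2],
  ],
)

```text
time_s: 37.85
eef_pos: [415.4, 192.4, 225.1]
orientation: [0.0, 0.196, 0.981, -0.0]
contact_force: [-0.9, -0.2, 0.4]
opening: 0.397
```

Emit:
drive_tool(
  increments=[
    [[0,0,-20],0,0.2],
    [[0,0,-40],0,0.2],
    [[0,0,-40],0,-0.6],
    [[0,-40,0],0,-0.6],
    [[0,-45,0],0,-0.6],
    [[0,-45,0],0,-0.6],
    [[0,-40,0],0,-0.6],
    [[0,0,0],0,-0.6],
    [[0,0,0],0,-0.6],
  ],
)

```text
time_s: 38.75
eef_pos: [350.0, 34.9, 325.0]
orientation: [0.001, 0.198, 0.98, 0.0]
contact_force: [-0.7, -0.1, 0.2]
opening: 0.808
```

```bash
python3 - <<'E'
from drop import *
p,a,s=pose();print(p,a,s["contact_force"])
im=ctrl.snapshot("top");sd=ctrl.snapshot("side")
for b in blobs(im,th=140):print(b[0],np.array(b[1:]))
o=np.hstack([im[220:370,120:270],sd[170:320,190:340]])
cv2.imwrite("pics/t6.png",cv2.resize(o,None,fx=2.66,fy=2.66,interpolation=cv2.INTER_CUBIC))
E
```

```text
[350.   34.9 325. ] 157.1932996786959 [-0.7 -0.1  0.2]
puck [ 436.2 -155.6   57.6   55.6   -0.5]
puck [444.3 -45.1  57.4  55.2   0. ]
puck [642.7  52.7  56.7  56.1   0.4]
```

View pics/t6.png

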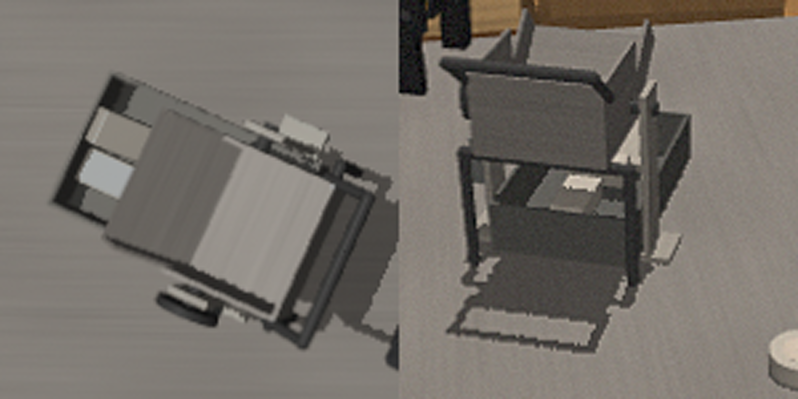

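The skip is upright and empty, with bars in the tub at (120,130), (105,175) and, in the side view, (580,183). The table now holds only the three pucks. For the first puck I'll squeeze along both axes, which gives its exact position and calibrates the camera.

```bash
python3 - <<'E'
from plan import *
show([(350,35,200,87,-.6),(436,-155.6,200,87,-.6),(436,-155.6,40,87,-.6),(436,-155.6,4,87,-.6,18)])
E
```

```text
[[0,0,14],8,-0.6],[[0,0,14],8,-0.6],[[0,0,14],7,-0.6],[[0,0,13],8,-0.6],[[0,0,14],8,-0.6],[[-1,0,14],8,-0.6],[[0,-1,14],8,-0.6],[[0,0,14],8,-0.6],[[0,0,14],7,-0.6],
[[-37,19,0],0,-0.6],[[-38,19,0],0,-0.6],[[-37,19,0],0,-0.6],[[-37,19,0],0,-0.6],[[-37,19,0],0,-0.6],
[[0,0,40],0,-0.6],[[0,0,40],0,-0.6],[[0,0,40],0,-0.6],[[0,0,40],0,-0.6],
[[0,0,18],0,-0.6],[[0,0,18],0,-0.6],
 end [ 436.2 -155.2    3.9] 87.4
```

Emit:
drive_tool(
  increments=[
    [[0,0,14],8,-0.7],
    [[0,0,14],8,-0.7],
    [[0,0,14],7,-0.7],
    [[0,0,14],8,-0.7],
    [[0,0,14],8,-0.7],
    [[-1,0,14],8,-0.7],
    [[0,-1,14],8,-0.7],
    [[0,0,14],8,-0.7],
    [[0,0,13],7,-0.7],
    [[-37,19,0],0,-0.7],
  ],
)

```text
time_s: 39.85
eef_pos: [364.9, 0.9, 197.5]
orientation: [-0.003, 0.722, 0.692, -0.001]
contact_force: [1.3, -0.3, 0.5]
opening: 0.852
```

Emit:
drive_tool(
  increments=[
    [[-38,19,0],0,-0.7],
    [[-37,19,0],0,-0.7],
    [[-37,19,0],0,-0.7],
    [[-37,19,0],0,-0.7],
    [[0,0,0],0,-0.7],
    [[0,0,40],0,-0.7],
    [[0,0,40],0,-0.7],
    [[0,0,40],0,-0.7],
    [[0,0,40],0,-0.7],
    [[0,0,0],0,-0.7],
  ],
)

```text
time_s: 40.85
eef_pos: [432.0, -150.9, 34.6]
orientation: [-0.006, 0.722, 0.692, -0.001]
contact_force: [-0.8, 0.9, -0.0]
opening: 0.848
```

Emit:
drive_tool(
  increments=[
    [[0,0,18],0,-0.7],
    [[0,0,18],0,-0.7],
    [[0,0,0],0,-0.7],
    [[0,0,0],0,0.2],
    [[0,0,0],0,0.2],
    [[0,0,0],0,0.2],
    [[0,0,0],0,0.2],
    [[0,0,0],0,0.2],
  ],
)

```text
time_s: 41.65
eef_pos: [437.1, -155.9, 5.4]
orientation: [0.001, 0.723, 0.691, 0.001]
contact_force: [-0.1, 2.6, 7.4]
opening: 0.671
```

Emit:
drive_tool(
  increments=[
    [[0,0,0],0,-0.7],
    [[0,0,0],0,-0.7],
    [[0,0,0],0,-0.7],
    [[0,0,-30],-8,-0.7],
    [[0,0,-10],-8,-0.7],
    [[0,0,0],-8,-0.7],
    [[0,0,0],-8,-0.7],
    [[0,0,0],-8,-0.7],
    [[0,0,0],-8,-0.7],
  ],
)

```text
time_s: 42.55
eef_pos: [435.8, -155.6, 43.7]
orientation: [-0.0, 0.377, 0.926, -0.0]
contact_force: [0.1, 0.1, -0.5]
opening: 0.847
```

Emit:
drive_tool(
  increments=[
    [[0,0,0],-8,-0.7],
    [[0,0,0],-8,-0.7],
    [[0,0,0],-8,-0.7],
    [[0,0,0],-8,-0.7],
    [[0,0,0],-8,-0.7],
    [[0,0,0],-2,-0.7],
    [[0,0,20],0,-0.7],
    [[0,0,20],0,-0.7],
    [[0,0,0],0,-0.7],
    [[0,0,0],0,-0.7],
  ],
)

```text
time_s: 43.55
eef_pos: [435.6, -155.4, 3.7]
orientation: [-0.001, 0.023, 1.0, 0.0]
contact_force: [-0.3, -0.6, -0.5]
opening: 0.852
```

Emit:
drive_tool(
  increments=[
    [[0,0,0],0,0.2],
    [[0,0,0],0,0.2],
    [[0,0,0],0,0.2],
    [[0,0,0],0,0.2],
    [[0,0,0],0,0.2],
    [[0,0,0],0,0.2],
  ],
)

```text
time_s: 44.15
eef_pos: [436.6, -156.0, 4.6]
orientation: [0.001, 0.023, 1.0, -0.0]
contact_force: [-0.4, 0.1, 7.2]
opening: 0.676
```

```bash
python3 - <<'E'
from plan import *
p,a,s=pose();print(p,a,s["opening"]*88,s["contact_force"],s["joint_pos"])
E
```

```text
[ 436.6 -156.     4.6] 177.39048435198922 59.48338396641603 [-0.4  0.1  7.2] [-0.6  0.3  2.   0.   0.8 -2.1]
```

```bash
python3 - <<'E'
from plan import *
show([(436,-155.8,180,177,.2),(497.3,-305.5,180,177,.2),(497.3,-305.5,135,177,.2,20)],((436,-155.8,4),177.4))
E
```

```text
[[0,0,-44],0,0.2],[[0,0,-44],0,0.2],[[0,0,-44],0,0.2],[[0,0,-44],0,0.2],
[[-17,-37,0],0,0.2],[[-17,-36,0],0,0.2],[[-17,-37,0],0,0.2],[[-17,-37,0],0,0.2],
[[0,0,15],0,0.2],[[0,0,15],0,0.2],[[0,0,15],0,0.2],
 end [ 497.3 -305.7  135. ] 177.4
```

Emit:
drive_tool(
  increments=[
    [[0,0,-44],0,0.2],
    [[0,0,-44],0,0.2],
    [[0,0,-44],0,0.2],
    [[0,0,-44],0,0.2],
    [[-17,-37,0],0,0.2],
    [[-17,-37,0],0,0.2],
    [[-17,-37,0],0,0.2],
    [[-17,-36,0],0,0.2],
    [[0,0,15],0,0.2],
    [[0,0,15],0,0.2],
  ],
)

```text
time_s: 45.15
eef_pos: [496.9, -306.0, 148.8]
orientation: [-0.0, 0.023, 1.0, 0.0]
contact_force: [-1.0, 0.0, -1.3]
opening: 0.671
```

Emit:
drive_tool(
  increments=[
    [[0,0,15],0,0.2],
    [[0,0,0],0,0.2],
    [[0,0,0],0,0.2],
    [[0,0,0],0,0.2],
    [[0,0,0],0,0.2],
  ],
)

```text
time_s: 45.65
eef_pos: [497.7, -305.6, 135.7]
orientation: [0.001, 0.022, 1.0, -0.001]
contact_force: [-0.4, -0.2, 0.1]
opening: 0.67
```

```bash
python3 - <<'E'
from plan import *
p,a,s=pose();print(p,a,s["opening"]*88)
im=ctrl.snapshot("top")[250:350,400:480];sd=ctrl.snapshot("side")[330:470,250:370]
a=cv2.resize(im,(400,500),interpolation=cv2.INTER_CUBIC);b=cv2.resize(sd,(400,467),interpolation=cv2.INTER_CUBIC)
o=np.zeros((500,800,3),np.uint8);o[:,:400]=a;o[:467,400:]=b
cv2.imwrite("pics/m1.png",o)
E
```

```text
[ 497.7 -305.6  135.7] 177.42203516598 58.98527500649594
```

View pics/m1.png

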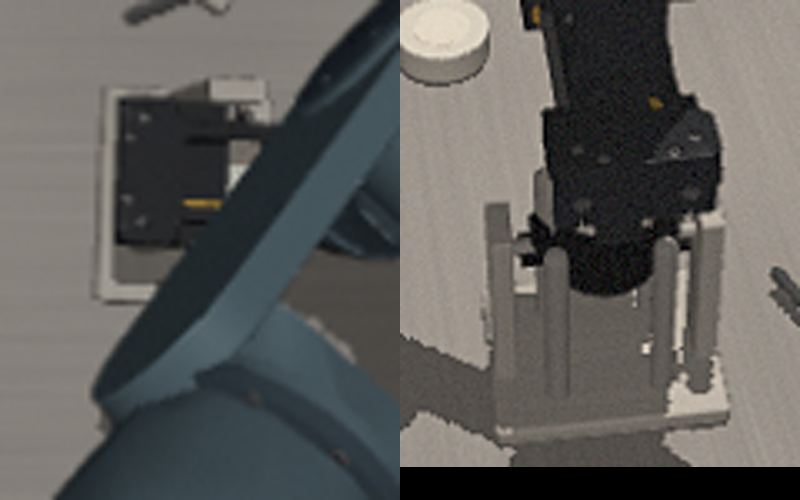

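The gripper hides the fit, so I'll descend slowly and watch the force.

Emit:
drive_tool(
  increments=[
    [[0,0,5],0,0.2],
    [[0,0,5],0,0.2],
    [[0,0,5],0,0.2],
    [[0,0,5],0,0.2],
    [[0,0,4],0,0.2],
    [[0,0,0],0,0.2],
  ],
)

```text
time_s: 46.35
eef_pos: [496.7, -305.2, 109.7]
orientation: [-0.001, 0.023, 1.0, 0.001]
contact_force: [0.6, -0.4, -0.3]
opening: 0.668
```

The puck's underside is at about 105, below the rod tops, with no force. It is in between the rods, so I'll press on.

Emit:
drive_tool(
  increments=[
    [[0,0,5],0,0.2],
    [[0,0,5],0,0.2],
    [[0,0,5],0,0.2],
    [[0,0,5],0,0.2],
    [[0,0,0],0,0.2],
  ],
)

```text
time_s: 46.85
eef_pos: [497.4, -305.5, 90.9]
orientation: [0.0, 0.023, 1.0, -0.0]
contact_force: [0.2, 2.2, 2.3]
opening: 0.671
```

Emit:
drive_tool(
  increments=[
    [[0,0,5],0,0.2],
    [[0,0,5],0,0.2],
    [[0,0,5],0,0.2],
    [[0,0,3],0,0.2],
    [[0,0,0],0,0.2],
  ],
)

```text
time_s: 47.35
eef_pos: [497.3, -305.6, 72.9]
orientation: [0.0, 0.023, 1.0, -0.0]
contact_force: [-1.8, 0.6, 4.2]
opening: 0.674
```

Emit:
drive_tool(
  increments=[
    [[0,0,3],0,0.2],
    [[0,0,0],0,0.2],
    [[0,0,0],0,-0.7],
    [[0,0,0],0,-0.7],
    [[0,0,0],0,-0.7],
    [[0,0,0],0,-0.7],
  ],
)

```text
time_s: 47.95
eef_pos: [497.1, -305.5, 69.5]
orientation: [-0.0, 0.023, 1.0, 0.0]
contact_force: [0.3, -0.0, -1.1]
opening: 0.848
```

Emit:
drive_tool(
  increments=[
    [[0,0,-20],0,-0.7],
    [[0,0,-45],0,-0.7],
    [[0,0,-45],0,-0.7],
    [[20,40,0],0,-0.7],
    [[20,40,0],0,-0.7],
    [[20,40,0],0,-0.7],
    [[20,40,0],0,-0.7],
    [[0,40,0],0,-0.7],
    [[0,0,0],0,-0.7],
    [[0,0,0],0,-0.7],
  ],
)

```text
time_s: 48.95
eef_pos: [426.6, -101.8, 180.1]
orientation: [0.0, 0.022, 1.0, -0.0]
contact_force: [1.1, -0.3, 0.1]
opening: 0.852
```

```bash
python3 - <<'E'
from plan import *
p,a,s=pose();print(p,a,s["opening"]*88)
im=ctrl.snapshot("top")
for b in blobs(im,th=140):print(b[0],np.array(b[1:]))
im=im[250:350,400:480];sd=ctrl.snapshot("side")[330:470,250:370]
a=cv2.resize(im,(400,500),interpolation=cv2.INTER_CUBIC);b=cv2.resize(sd,(400,467),interpolation=cv2.INTER_CUBIC)
o=np.zeros((500,800,3),np.uint8);o[:,:400]=a;o[:467,400:]=b
cv2.imwrite("pics/m2.png",o)
E
```

```text
[ 426.6 -101.8  180.1] 177.51636286283934 74.9896399059545
puck [642.7  52.7  56.7  56.1   0.4]
```

View pics/m2.png

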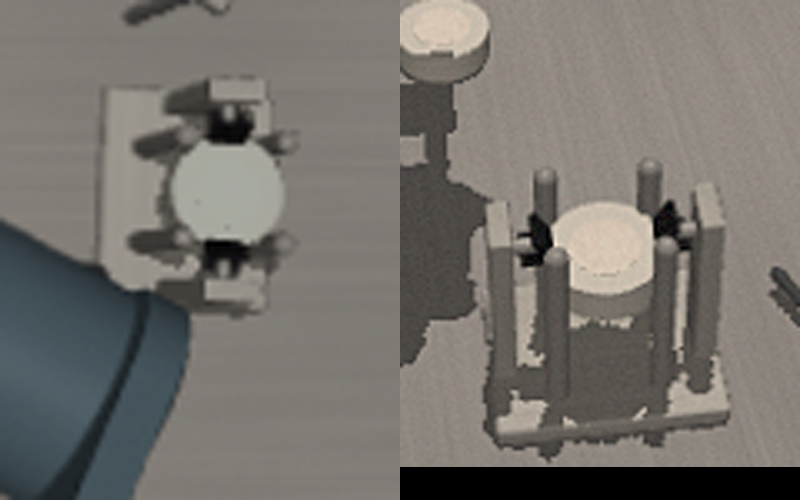

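Puck 1 sits flat between the rods, with both black noses over its rim at (228,125) and (228,255). Next is the far puck, which is in clear view.

```bash
python3 pick.py 642.7 52.7 177.4 -0.7 4
```

```text
[ 426.7 -103.   180. ] 177.37288505940435 74.51351190180995 [-0.4  0.   0.9]
[[-35,28,-3],0,-0.7],[[-35,27,-4],0,-0.7],[[-34,28,-3],0,-0.7],[[-35,27,-3],0,-0.7],[[-35,28,-4],0,-0.7],[[-35,27,-3],0,-0.7],
[[0,0,35],0,-0.7],[[0,0,35],0,-0.7],[[0,0,35],0,-0.7],[[0,0,35],0,-0.7],
[[0,0,19],0,-0.7],[[0,0,18],0,-0.7],[[0,0,19],0,-0.7],
 end [643.1  52.3   4. ] 177.4
```

Emit:
drive_tool(
  increments=[
    [[-35,28,-3],0,-0.7],
    [[-35,27,-4],0,-0.7],
    [[-34,28,-3],0,-0.7],
    [[-35,27,-3],0,-0.7],
    [[-35,28,-4],0,-0.7],
    [[-35,27,-3],0,-0.7],
    [[0,0,0],0,-0.7],
    [[0,0,0],0,-0.7],
  ],
)

```text
time_s: 49.85
eef_pos: [643.0, 52.3, 198.3]
orientation: [-0.001, 0.023, 1.0, -0.0]
contact_force: [-0.1, -0.6, 0.2]
opening: 0.85
```

Emit:
drive_tool(
  increments=[
    [[0,0,45],0,-0.7],
    [[0,0,45],0,-0.7],
    [[0,0,50],0,-0.7],
    [[0,0,20],0,-0.7],
    [[0,0,18],0,-0.7],
    [[0,0,18],0,-0.7],
    [[0,0,0],0,-0.7],
    [[0,0,0],0,-0.7],
  ],
)

```text
time_s: 50.65
eef_pos: [643.2, 52.8, 4.5]
orientation: [0.001, 0.023, 1.0, -0.0]
contact_force: [1.2, 0.7, -0.6]
opening: 0.845
```

Emit:
drive_tool(
  increments=[
    [[0,0,0],0,0.2],
    [[0,0,0],0,0.2],
    [[0,0,0],0,0.2],
    [[0,0,0],0,0.2],
    [[0,0,0],0,0.2],
  ],
)

```text
time_s: 51.15
eef_pos: [643.7, 53.2, 5.2]
orientation: [0.001, 0.023, 1.0, -0.0]
contact_force: [-0.9, -0.4, 6.9]
opening: 0.676
```

```bash
python3 - <<'E'
from plan import *
p,a,s=pose();print(p,a,s["opening"]*88)
im=ctrl.snapshot("top")
for b in blobs(im,th=140):print(b[0],np.array(b[1:]))
show([(p[0],p[1],180,177.4,.2),(497.3,-305.5,180,177.4,.2),(497.3,-305.5,135,177.4,.2,20)],((p[0],p[1],4),a))
E
```

```text
[643.7  53.2   5.2] 177.40676272465538 59.458148058196855
[[0,0,-44],0,0.2],[[0,0,-44],0,0.2],[[0,0,-44],0,0.2],[[0,0,-44],0,0.2],
[[14,-41,0],0,0.2],[[15,-40,0],0,0.2],[[14,-41,0],0,0.2],[[15,-40,0],0,0.2],[[14,-41,0],0,0.2],[[15,-40,0],0,0.2],[[14,-41,0],0,0.2],[[15,-40,0],0,0.2],[[14,-41,0],0,0.2],
[[0,0,15],0,0.2],[[0,0,15],0,0.2],[[0,0,15],0,0.2],
 end [ 497.3 -305.5  135. ] 177.4
```

Emit:
drive_tool(
  increments=[
    [[0,0,-44],0,0.2],
    [[0,0,-44],0,0.2],
    [[0,0,-44],0,0.2],
    [[0,0,-44],0,0.2],
    [[14,-41,0],0,0.2],
    [[15,-40,0],0,0.2],
    [[14,-41,0],0,0.2],
    [[15,-40,0],0,0.2],
    [[14,-41,0],0,0.2],
    [[15,-40,0],0,0.2],
  ],
)

```text
time_s: 52.2
eef_pos: [543.7, -186.9, 179.8]
orientation: [0.0, 0.023, 1.0, -0.0]
contact_force: [1.4, -0.4, -0.7]
opening: 0.675
```

Emit:
drive_tool(
  increments=[
    [[14,-41,0],0,0.2],
    [[15,-40,0],0,0.2],
    [[14,-41,0],0,0.2],
    [[0,0,15],0,0.2],
    [[0,0,15],0,0.2],
    [[0,0,15],0,0.2],
    [[0,0,0],0,0.2],
    [[0,0,0],0,0.2],
    [[0,0,0],0,0.2],
    [[0,0,0],0,0.2],
  ],
)

```text
time_s: 53.2
eef_pos: [496.9, -305.4, 135.5]
orientation: [0.001, 0.022, 1.0, -0.0]
contact_force: [0.5, -0.5, -0.2]
opening: 0.677
```

```bash
python3 - <<'E'
from plan import *
p,a,s=pose();print(p,a,s["opening"]*88)
im=ctrl.snapshot("top")
for b in blobs(im,th=140):print(b[0],np.array(b[1:]))
E
```

```text
[ 496.9 -305.4  135.5] 177.445663820132 59.585523227501106
puck [444.3 -45.1  57.4  55.2   0. ]
```

Emit:
drive_tool(
  increments=[
    [[0,0,5],0,0.2],
    [[0,0,5],0,0.2],
    [[0,0,5],0,0.2],
    [[0,0,5],0,0.2],
    [[0,0,5],0,0.2],
    [[0,0,0],0,0.2],
  ],
)

```text
time_s: 53.85
eef_pos: [497.7, -303.7, 108.6]
orientation: [0.002, 0.023, 1.0, 0.001]
contact_force: [9.0, 5.5, -4.9]
opening: 0.674
```

Emit:
drive_tool(
  increments=[
    [[0,0,5],0,0.2],
    [[0,0,5],0,0.2],
    [[0,0,5],0,0.2],
    [[0,0,5],0,0.2],
    [[0,0,0],0,0.2],
  ],
)

```text
time_s: 54.35
eef_pos: [499.2, -305.9, 91.2]
orientation: [0.003, 0.023, 1.0, -0.001]
contact_force: [8.6, 2.9, 3.2]
opening: 0.677
```

Emit:
drive_tool(
  increments=[
    [[-1,0,5],0,0.2],
    [[0,0,5],0,0.2],
    [[0,0,5],0,0.2],
    [[0,0,3],0,0.2],
    [[0,0,3],0,0.2],
    [[0,0,0],0,0.2],
  ],
)

```text
time_s: 54.95
eef_pos: [499.4, -305.9, 70.0]
orientation: [0.002, 0.023, 1.0, -0.001]
contact_force: [5.6, 3.3, 5.6]
opening: 0.67
```

Emit:
drive_tool(
  increments=[
    [[0,0,0],0,-0.7],
    [[0,0,0],0,-0.7],
    [[0,0,0],0,-0.7],
    [[0,0,0],0,-0.7],
    [[0,0,-20],0,-0.7],
    [[0,0,-45],0,-0.7],
    [[0,0,-45],0,-0.7],
    [[0,45,0],0,-0.7],
    [[0,45,0],0,-0.7],
    [[0,45,0],0,-0.7],
  ],
)

```text
time_s: 55.95
eef_pos: [503.0, -169.6, 179.0]
orientation: [0.0, 0.024, 1.0, -0.0]
contact_force: [0.1, 0.5, 0.9]
opening: 0.854
```

Emit:
drive_tool(
  increments=[
    [[0,45,0],0,-0.7],
    [[0,45,0],0,-0.7],
    [[0,35,0],0,-0.7],
    [[0,0,0],0,-0.7],
    [[0,0,0],0,-0.7],
    [[0,0,0],0,-0.7],
  ],
)

```text
time_s: 56.55
eef_pos: [509.1, -46.8, 178.7]
orientation: [-0.0, 0.023, 1.0, -0.0]
contact_force: [0.2, 0.1, -1.2]
opening: 0.854
```

```bash
python3 - <<'E'
from plan import *
s0=cv2.imread("pics/side0.png");im=ctrl.snapshot("top");sd=ctrl.snapshot("side")
c=sd[330:470,250:370]
a=cv2.resize(im[250:350,400:480],(400,500),interpolation=cv2.INTER_CUBIC);b=cv2.resize(c,(400,467),interpolation=cv2.INTER_CUBIC)
o=np.zeros((500,800,3),np.uint8);o[:,:400]=a;o[:467,400:]=b
cv2.imwrite("pics/m3.png",o)
print("puck top edge if z=90:",proj("side",[[497,-305,90],[497,-305,70],[497,-305,110]]))
for q in blobs(im,th=140):print(q[0],np.array(q[1:]))
E
python3 pick.py 444.3 -45.1 177.4 -0.7 4
```

```text
puck top edge if z=90: [[310.3 404. ]
 [310.2 412.1]
 [310.4 395.7]]
puck [440.2 -45.1  55.2  49.2 -89.9]
[509.  -47.1 178.6] 177.2891027137253 74.72647698796784 [ 0.4 -0.5  0.2]
[[32,-1,-11],0,-0.7],[[33,0,-10],0,-0.7],
[[0,0,35],0,-0.7],[[0,0,35],0,-0.7],[[0,0,35],0,-0.7],[[0,0,35],0,-0.7],
[[0,0,19],0,-0.7],[[0,0,18],0,-0.7],[[0,0,19],0,-0.7],
 end [444.1 -45.    3.6] 177.3
```

View pics/m3.png

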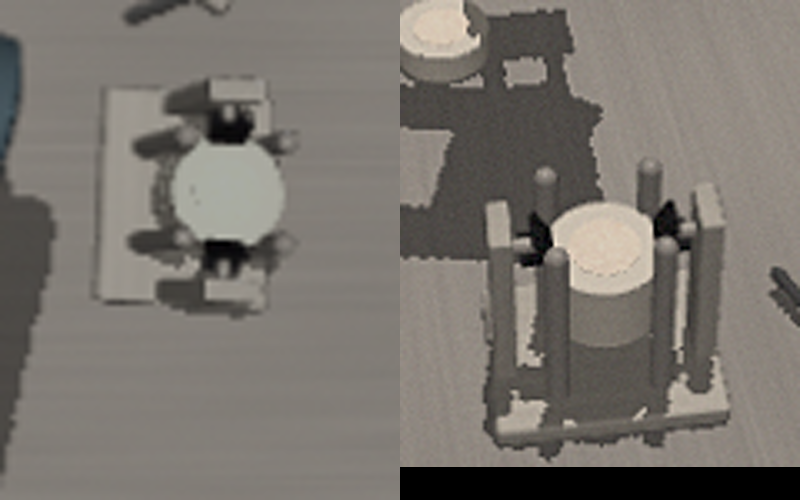

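Two pucks are now stacked, with the top face at the same height as before and the noses over it. Now the last puck.

Emit:
drive_tool(
  increments=[
    [[32,-1,0],0,-0.7],
    [[33,0,0],0,-0.7],
    [[0,0,0],0,-0.7],
    [[0,0,35],0,-0.7],
    [[0,0,45],0,-0.7],
    [[0,0,40],0,-0.7],
    [[0,0,20],0,-0.7],
    [[0,0,18],0,-0.7],
    [[0,0,16],0,-0.7],
    [[0,0,0],0,-0.7],
  ],
)

```text
time_s: 57.65
eef_pos: [443.1, -44.2, 2.9]
orientation: [-0.002, 0.024, 1.0, 0.001]
contact_force: [0.1, -0.2, -0.4]
opening: 0.854
```

Emit:
drive_tool(
  increments=[
    [[0,0,0],0,-0.7],
    [[0,0,0],0,0.2],
    [[0,0,0],0,0.2],
    [[0,0,0],0,0.2],
    [[0,0,0],0,0.2],
    [[0,0,0],0,0.2],
  ],
)

```text
time_s: 58.25
eef_pos: [444.9, -44.2, 5.6]
orientation: [0.001, 0.023, 1.0, -0.0]
contact_force: [-0.4, -0.5, 6.6]
opening: 0.675
```

```bash
python3 - <<'E'
from plan import *
p,a,s=pose();print(p,a,s["opening"]*88)
show([(p[0],p[1],180,177.4,.2),(497.5,-305.5,180,177.4,.2),(497.5,-305.5,135,177.4,.2,20)],((444,-45.2,4),a))
E
```

```text
[444.9 -44.2   5.6] 177.3997229594238 59.364078209140395
[[0,0,-44],0,0.2],[[0,0,-44],0,0.2],[[-1,1,-44],0,0.2],[[0,0,-44],0,0.2],
[[-11,-43,0],0,0.2],[[-10,-43,0],0,0.2],[[-11,-43,0],0,0.2],[[-11,-43,0],0,0.2],[[-11,-44,0],0,0.2],[[-10,-43,0],0,0.2],
[[0,0,15],0,0.2],[[0,0,15],0,0.2],[[0,0,15],0,0.2],
 end [ 497.2 -305.9  135. ] 177.4
```

Emit:
drive_tool(
  increments=[
    [[0,0,-44],0,0.2],
    [[0,0,-44],0,0.2],
    [[0,0,-44],0,0.2],
    [[0,0,-44],0,0.2],
    [[-11,-43,0],0,0.2],
    [[-10,-43,0],0,0.2],
    [[-11,-43,0],0,0.2],
    [[-11,-43,0],0,0.2],
    [[-11,-44,0],0,0.2],
    [[-10,-43,0],0,0.2],
  ],
)

```text
time_s: 59.25
eef_pos: [496.1, -307.0, 180.5]
orientation: [-0.0, 0.023, 1.0, 0.0]
contact_force: [0.0, -0.2, -0.6]
opening: 0.672
```

Emit:
drive_tool(
  increments=[
    [[0,0,15],0,0.2],
    [[0,0,15],0,0.2],
    [[0,0,15],0,0.2],
    [[0,0,0],0,0.2],
    [[0,0,0],0,0.2],
    [[0,0,0],0,0.2],
    [[0,0,0],0,0.2],
  ],
)

```text
time_s: 59.95
eef_pos: [496.8, -305.4, 136.7]
orientation: [0.001, 0.022, 1.0, -0.001]
contact_force: [0.3, 0.3, -0.6]
opening: 0.674
```

Emit:
drive_tool(
  increments=[
    [[0,0,5],0,0.2],
    [[0,0,5],0,0.2],
    [[0,0,5],0,0.2],
    [[0,0,5],0,0.2],
    [[0,0,5],0,0.2],
    [[0,0,0],0,0.2],
  ],
)

```text
time_s: 60.55
eef_pos: [497.6, -303.8, 109.6]
orientation: [0.001, 0.023, 1.0, 0.001]
contact_force: [8.6, 4.4, -5.6]
opening: 0.674
```

Emit:
drive_tool(
  increments=[
    [[0,0,5],0,0.2],
    [[0,0,5],0,0.2],
    [[0,0,5],0,0.2],
    [[0,0,5],0,0.2],
    [[0,0,0],0,0.2],
  ],
)

```text
time_s: 61.05
eef_pos: [499.1, -305.9, 92.2]
orientation: [0.003, 0.023, 1.0, -0.001]
contact_force: [8.5, 2.6, 4.2]
opening: 0.676
```

Emit:
drive_tool(
  increments=[
    [[0,0,5],0,0.2],
    [[0,0,5],0,0.2],
    [[0,0,5],0,0.2],
    [[0,0,3],0,0.2],
    [[0,0,3],0,0.2],
    [[0,0,2],0,0.2],
    [[0,0,0],0,0.2],
  ],
)

```text
time_s: 61.75
eef_pos: [499.3, -306.0, 69.8]
orientation: [0.003, 0.023, 1.0, -0.001]
contact_force: [6.6, 3.7, 8.1]
opening: 0.671
```

Emit:
drive_tool(
  increments=[
    [[0,0,0],0,-0.7],
    [[0,0,0],0,-0.7],
    [[0,0,0],0,-0.7],
    [[0,0,0],0,-0.7],
    [[0,0,-20],0,-0.7],
    [[0,0,-45],0,-0.7],
    [[0,0,-45],0,-0.7],
    [[0,45,0],0,-0.7],
    [[0,45,0],0,-0.7],
    [[0,45,0],0,-0.7],
  ],
)

```text
time_s: 62.75
eef_pos: [502.0, -169.6, 177.9]
orientation: [0.0, 0.024, 1.0, -0.0]
contact_force: [0.4, 0.6, 0.6]
opening: 0.847
```

Emit:
drive_tool(
  increments=[
    [[20,45,0],0,-0.7],
    [[20,45,0],0,-0.7],
    [[20,45,0],0,-0.7],
    [[20,0,0],0,-0.7],
    [[0,0,0],0,-0.7],
    [[0,0,0],0,-0.7],
  ],
)

```text
time_s: 63.35
eef_pos: [429.1, -32.5, 178.1]
orientation: [0.001, 0.023, 1.0, -0.0]
contact_force: [0.9, -0.5, 0.7]
opening: 0.851
```

```bash
python3 - <<'E'
from plan import *
s=ctrl.sense();print(s["time_s"],s["eef_pos"],s["contact_force"])
im=ctrl.snapshot("top");sd=ctrl.snapshot("side")
print(blobs(im,th=140))
c=[cv2.resize(q,(400,300),interpolation=cv2.INTER_CUBIC) for q in(im[250:340,400:520],sd[370:460,250:370],im[225:365,120:307],sd[170:320,190:390])]
cv2.imwrite("pics/m4.png",np.vstack([np.hstack(c[:2]),np.hstack(c[2:])]))
t0=cv2.imread("pics/top0.png");s0=cv2.imread("pics/side0.png")
for n,(x0,y0,x1,y1) in dict(cup=(318,170,348,203),brush=(350,178,416,213),ski=(424,215,478,256)).items():print(n,np.abs(im[y0:y1,x0:x1].astype(int)-t0[y0:y1,x0:x1]).mean())
print("handle side",np.abs(sd[185:235,200:300].astype(int)-s0[185:235,200:300]).mean())
E
```

```text
63.35 [429.1 -32.5 178.1] [ 0.9 -0.5  0.7]
[]
cup 2.8528619528619528
brush 2.898268398268398
ski 3.445648900933454
handle side 23.907
```

View pics/m4.png

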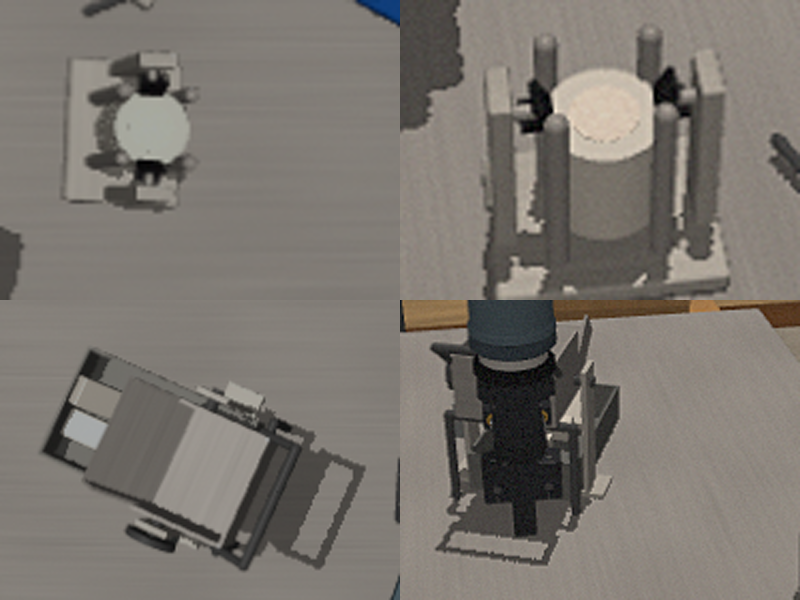

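Three pucks are stacked and caught, the skip is upright and empty, and the bars are in the tub. I'll compare the handle with the start picture, then hand in.

```bash
python3 - <<'E'
from h import *
t0=cv2.imread("pics/top0.png");im=ctrl.snapshot("top")
g=lambda q:np.float32(cv2.cvtColor(q[275:358,215:285],cv2.COLOR_BGR2GRAY))
print("handle shift px",cv2.phaseCorrelate(g(t0),g(im)),"diff",np.abs(g(t0)-g(im)).mean())
m=(np.abs(im.astype(int)-t0).max(2)>40).astype(np.uint8);m[360:]=0
n,l,st,c=cv2.connectedComponentsWithStats(m)
print([(*st[i],) for i in range(1,n) if st[i,4]>60])
ctrl.close_job();print(ctrl.sense()["time_s"])
E
```

```text
handle shift px ((0.009710534643339486, 0.003918023588497022), 1.0001461247603098) diff 3.0518072
[(np.int32(333), np.int32(227), np.int32(16), np.int32(23), np.int32(140)), (np.int32(301), np.int32(228), np.int32(20), np.int32(20), np.int32(232)), (np.int32(303), np.int32(257), np.int32(13), np.int32(23), np.int32(255)), (np.int32(152), np.int32(260), np.int32(14), np.int32(16), np.int32(142)), (np.int32(148), np.int32(276), np.int32(22), np.int32(18), np.int32(245)), (np.int32(429), np.int32(278), np.int32(28), np.int32(21), np.int32(429)), (np.int32(305), np.int32(281), np.int32(102), np.int32(79), np.int32(5304))]
the job is handed in; nothing more can be done
the job is handed in; nothing more can be done
```

The wax changeover is done, and I handed it in at about 63 s of the 210 s allowed.

- **Bars:** All four bars went into the skip. I tipped it by the handle to the stop (1.75 rad), where they dumped into the tub, then eased it back to upright at about 0.5 rad/s, slower through the detent.
- **Pucks:** All three pucks went flat into the magazine, each pressed down until its top was about 5 mm below the catches.

**Last checks:**
- **Skip:** The pan is empty, and the handle is within 0.01 px of its position in the start picture.
- **Magazine:** The stack of three sits flat, with both catch noses over the top puck.
- **Bystanders:** The cup, brush and ski tool show no change in the top picture.
- **Table:** No bars or pucks are left on it. The only differences in the top view are the emptied spots, the tub, the magazine and the arm.

**Not fully confirmed:**
- Two bars are in plain view at the front of the tub. The other two lie under the pan, seen only in part from the side, so I take them to be in the tub because the pan and table are empty.
- I couldn't read the follower travel directly; the three caught pucks are judged from the pictures and the press depth.
- The last two pucks rubbed the rods with about 9 N sideways as they went in.

I viewed 14 pictures, the full budget.

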